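Cradle a filter cartridge and present its clamp arm

TASK

Get the filter cartridge ready for its cap to be undone: without letting it fall, lay the upright cartridge on its side in the V rail of the service cradle, base up to the end stop and capped end out over the open end, and let go of it. Then lift the cast clamp arm by its balance point, and finish while still holding it still and level, lined up along the cradle, with the hole in its hub centred about 2 cm above the tip of the stud and its saddle above the cartridge, touching neither, so that I can guide it down. Leave the flat tin, the white pot in front of the drawers and the large blue-capped jar where they stand.

Things in the scene. Friction and masses are not known exactly. Their poses are not given: they have to be found in the camera images.
- cradle: grey cradle fixed to the bench; base plate 200 x 72 mm (x = -58 to 142), top 14 mm high. Origin: on the bench under the middle of the V rail; x along the rail from its open end to the end stop and the stud, z up. Rail x = -46 to 46 mm; end stop 30 mm wide, face at x = 46, top 76 mm high; stud at x = 115 on a 27 mm boss up to z = 54; spring round its foot only for looks
- cradle_stud_tip (a point): centre of the top of the upright threaded stud, 10 mm in diameter, tip 130 mm above the bench, 115 mm from the middle of the rail
- cradle_rest_axis (a point): middle of the rail, on the axis that the 42 mm cartridge has when it lies there, 70 mm above the bench; axes as the cradle's. The steel V (120 degrees) has its lips 32 mm apart at z = 55 mm and is 37 mm wide over all, on a 24 mm wide pedestal: fingers fit down on both sides of the cartridge
- cradle_saddle_spot (a point): point on the top line of the lying cartridge where the clamp arm's saddle will press: on the rail's centre line, 150 mm from the stud axis towards the open end (x = -35 mm), 91 mm above the bench
- cartridge: metal filter cartridge, at first standing on its base: cylinder 42 mm in diameter, body 91 mm long, dark knurled cap 31 mm in diameter up to 105 mm, brass nipple up to 112 mm; about 0.32 kg, its balance point about 50 mm from the base. Origin: centre of the base; z along the axis towards cap and nipple
- clamp_arm: dark cast arm lying flat, 181 mm long, 0.5 to 0.75 kg: heavy hub (39 mm in diameter, 34 tall, through hole 14 mm), rib 12 mm thick from 14 to 32 mm above the underside (open below), saddle at the other end (22 x 46 mm, 32 tall, inverted V below). Origin: on the underside below the balance point, 47 mm from the hole's axis; x along the rib from hub to saddle, z up
- clamp_arm_balance (a point): balance point: on the rib, mid-thickness, 23 mm above the arm's underside, 47 mm from the hole's axis
- clamp_arm_bore (a point): centre of the hub's hole at the arm's underside, 47 mm from the balance point (x = -47 mm of the arm)
- clamp_arm_saddle (a point): top of the inverted V under the saddle, on the arm's centre line, 150 mm from the hole's axis (x = 103 mm of the arm), 12 mm above the arm's underside
- ring_tin: flat round tin, 66 mm in diameter, 21 mm high, not to be moved; origin at the centre of its underside
- white_pot: small white pot with a white screw cap, alone in front of the drawers at the right, 53 mm in diameter, 61 mm tall, not to be moved; origin at the centre of its underside
- press_head_front (a point): front of the head of the dark green lever press that stands fixed at the back, left of the middle: its base (130 mm wide) begins 55 mm nearer to the robot, head at 200 to 275 mm height, ball lever up to 500 mm; swing the arm well clear of it
- grease_jar: largest jar, white with a blue cap, 66 mm in diameter, 91 mm tall, at the back left, not to be moved; origin at the centre of its underside

How it is judged:
By the outcome, as a careful person would: the job done as asked, in the order asked, and still so for the second after the job is handed in, while the arm keeps its last pose, push and grip.
It also fails if it takes over 72 s, if anything falls off the work surface, if the arm or the gripper's body presses on something with over 40 N, if the wrist force passes 120 N, or if a joint passes its speed limit or range.

ROBOT

A 6-joint arm with a two-finger parallel gripper is mounted at the origin on a cart in front of the work surface, level with it; the furniture and walls round the work are solid. World frame = base frame: x ahead of the robot, y to its left, z up, the work surface at z = 0. Lengths are in m, angles in rad, forces in N, time in s.
With the tool pointing down it reaches from about 0.425 to 0.95 m from the base axis. Payload 3.5 kg.
Tool frame: the origin (TCP) lies midway between the tips of the shut fingers; the grasp point (between the pads) lies 19 mm behind it; z points along the fingers, y is the direction in which the jaws open and shut (so a half turn about z gives the same grasp; the last joint's range is limited). The gripper opens to 85 mm and grips with 20 to 120 N. Pads are 22 mm wide; open, the fingers measure 114 mm over their backs; the gripper's body (76 mm by 85 mm) begins 54 mm behind the grasp point. The pads swing forward as they close: fully open they stand 13 mm farther back than shut.
Start: joints at [1.098, 0.286, 1.577, -0, 1.279, -0.15], TCP at [0.214, 0.64, 0.231] pointing down, gripper open.
Joint ranges: [-2.77, 2.77], [-0.9, 2.22], [0.21, 2.48], [-1.53, 4.67], [0.24, 2.81], [-2.84, 2.84]. Speed limits (rad/s): [2.79, 2.79, 3.14, 3.14, 3.14, 3.14].

INTERFACE

Orientations are given as a unit quaternion [w, x, y, z].
In Python, from rig import manip, snapshot, camera_model gives the robot as it stands.
- The arm moves only by the tool step_arm, never from a script. Its argument "steps" is a list of rows, each a list of 3 entries, a list of its own where there are three numbers: the shift along the tool's x, y, z in m, then the turn, a rotation vector about the tool's x, y, z in degrees, then the opening, from 0 (shut) to 1 (fully open). In form: [[[x, y, z], [ax, ay, az], gripper], ...]. A call has exactly 5 rows; each row shifts and turns the commanded pose from where the row before left it, along the tool's axes as they then stand; what a row does not reach is not made up. A row lasts 1/12 s, in which the tool goes at most 41.7 mm and 7.16 degrees, less where a joint would pass 70% of its speed; a pose out of reach is approached as far as the arm can. A call with a gripper value outside its range is refused whole. The fingers move at their own pace and stop on an object; "squeeze" is the grip in N (left out, the last holds). Time passes only in rows, so rows that do not move let the fingers close, or fill a call up. It gives the time, the measured TCP pose, the force and the opening at its end, in the units of the state.
- manip.get_state(): the state, without advancing time (a new reading comes with each control period).
- snapshot(name): name is "scene" or "side" or "wrist"; returns (picture, depth): 400x640x3 uint8, red, green, blue; 400x640 float32, m along the optical axis (not along the pixel's ray), 0 where there is no reading.
- camera_model(name): a dict with "intrinsics" (3x3 intrinsics, pixels), "dist_coeffs" ([k1, k2, p1, p2, k3] as OpenCV has them; the pictures are not rectified), "T" (4x4, takes a point from camera to world coordinates). Camera axes: x right, y down, z forward; pixel columns grow to the right and rows downward; lengths in m; the calibration is good to about 2 mm. A picture is of the moment at which its call begins: read the wrist's pose just before it. camera_model takes no time and is no camera call; for the wrist camera it gives the pose at the moment of the call.
- manip.finish_job(): hands the job in, once; it reports no verdict.
The state is a dict: "t": time; "q": joint angles; "joint_velocities": joint speeds; "effort": joint torques, N m; "tool_pos": TCP position; "orientation": TCP orientation; "force": force on the tool from outside, world axes, zero at the start; "moment": the same for the moment, N m; "width": opening from 0.0 (shut) to 1.0 (fully open).
Only numpy, scipy, OpenCV 4.12 (cv2) and the standard library are available. Lean on these libraries where they do the work, as an engineer would, in place of code of your own. Each camera call takes 0.05 s, during which the arm holds its last target.

## Working session

There is one attempt and no reset: what is moved stays moved. The work goes in short steps, Python scripts to look and compute and a tool call to move; the robot and the scene stay as the last step left them, time stands still between calls to the robot, and variables do not carry over. Pictures are saved under pics/ and viewed, and the job is handed in when it is done.

Besides the shell and the picture viewer there is one more tool, called after "Emit:" by a JSON object that holds its "name" and its "arguments". step_arm: Moves the arm, as the interface text tells. Its arguments: {"type":"object","properties":{"steps":{"type":"array","items":{"type":"array"}},"squeeze":{"type":"number"}},"required":["steps"]}

```bash
ls; mkdir -p pics
cat > h.py <<'E'
import numpy as np, cv2
from rig import manip, snapshot, camera_model
from scipy.spatial.transform import Rotation as R
def ray(cm,u,v):
    K=np.array(cm["intrinsics"]);d=np.array(cm["dist_coeffs"]);T=np.array(cm["T"])
    p=cv2.undistortPoints(np.array([[[u,v]]],float),K,d)[0,0]
    r=T[:3,:3]@np.array([p[0],p[1],1]);return T[:3,3],r
def onz(cm,u,v,z):
    o,r=ray(cm,u,v);return o+r*(z-o[2])/r[2]
def proj(cm,P):
    T=np.linalg.inv(np.array(cm["T"]));rv,_=cv2.Rodrigues(T[:3,:3])
    return cv2.projectPoints(np.array(P,float).reshape(-1,3),rv,T[:3,3],np.array(cm["intrinsics"]),np.array(cm["dist_coeffs"]))[0][:,0]
def cloud(cm,dep):
    h,w=dep.shape;u,v=np.meshgrid(np.arange(w),np.arange(h))
    K=np.array(cm["intrinsics"]);d=np.array(cm["dist_coeffs"]);T=np.array(cm["T"])
    p=cv2.undistortPoints(np.stack([u,v],-1).reshape(-1,1,2).astype(float),K,d)[:,0]
    P=np.c_[p,np.ones(len(p))]*dep.reshape(-1,1)
    W=P@T[:3,:3].T+T[:3,3];W[dep.reshape(-1)==0]=np.nan
    return W.reshape(h,w,3)
def rpose():
    s=manip.get_state();q=s["orientation"]
    return np.array(s["tool_pos"]),R.from_quat([q[1],q[2],q[3],q[0]]),s
E
python3 - <<'E'
from h import *
p,r,s=rpose();print(s)
for n in["scene","side","wrist"]:
    cm=camera_model(n);im,d=snapshot(n)
    cv2.imwrite(f"pics/{n}0.png",im[:,:,::-1]);np.savez(f"{n}0.npz",im=im,d=d,T=cm["T"],K=cm["intrinsics"],dc=cm["dist_coeffs"])
    print(n,np.round(cm["T"],3),np.round(cm["intrinsics"],1))
E
```

```text
pics
{'t': 0.0, 'q': array([ 1.09802284e+00,  2.87183039e-01,  1.57821341e+00,  2.80181873e-05,
        1.27858722e+00, -1.50008642e-01]), 'joint_velocities': array([-0.00126861,  0.00082643, -0.00098302, -0.00150716,  0.0005248 ,
       -0.00141059]), 'effort': array([ 1.90652347e-03, -4.05990386e+01, -2.92626089e+01, -2.99738679e-05,
        5.88022638e-03, -2.77759042e-06]), 'tool_pos': array([0.21376628, 0.63955204, 0.22991588]), 'orientation': array([-3.79048777e-04,  1.60686702e-01,  9.87004739e-01, -1.13390479e-03]), 'force': array([-0.37712604,  0.13083934, -0.293435  ]), 'moment': array([-0.010994  ,  0.10642077, -0.07488843]), 'width': 1.0010400356468265}
scene [[ 0.55  -0.574  0.607 -0.238]
 [-0.835 -0.389  0.389 -0.5  ]
 [ 0.013 -0.721 -0.693  1.028]
 [ 0.     0.     0.     1.   ]] [[390.6   0.  317.4]
 [  0.  390.6 194. ]
 [  0.    0.    1. ]]
side [[-0.96   0.179 -0.216  0.9  ]
 [ 0.28   0.652 -0.705  1.143]
 [ 0.015 -0.737 -0.676  1.254]
 [ 0.     0.     0.     1.   ]] [[450.7   0.  322. ]
 [  0.  450.7 202.2]
 [  0.    0.    1. ]]
wrist [[ 0.317  0.897  0.309  0.133]
 [ 0.948 -0.299 -0.105  0.665]
 [-0.002  0.326 -0.945  0.372]
 [ 0.     0.     0.     1.   ]] [[359.    0.  321.7]
 [  0.  359.  201.9]
 [  0.    0.    1. ]]
```

View pics/scene0.png

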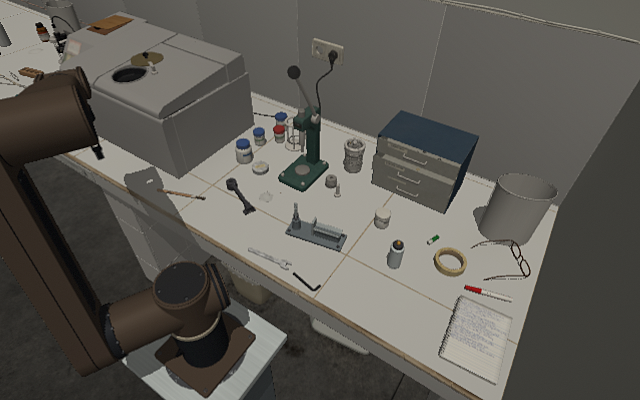

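View pics/side0.png

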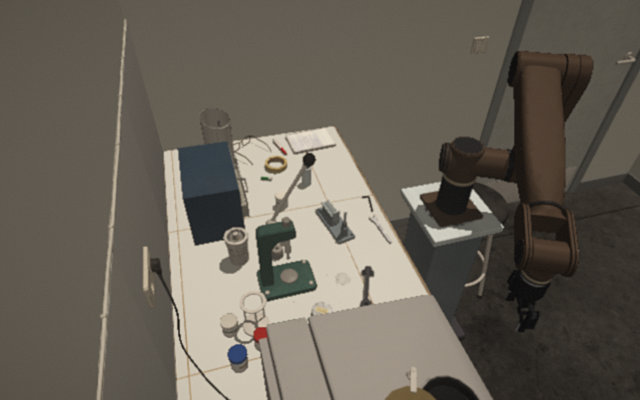

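View pics/wrist0.png

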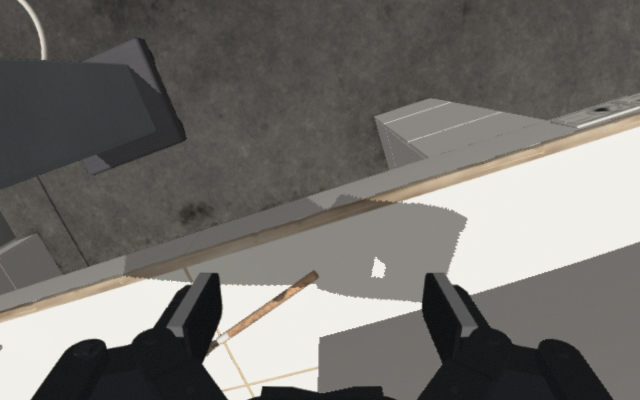

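Run:
```python
import cv2,numpy as np
a=np.load("scene0.npz")["im"][:,:,::-1]
cv2.imwrite("pics/scz.png",cv2.resize(a[160:310,210:450],None,fx=3.3,fy=3.3,interpolation=cv2.INTER_CUBIC))
a=np.load("side0.npz")["im"][:,:,::-1]
cv2.imwrite("pics/siz.png",cv2.resize(a[120:320,220:420],None,fx=3,fy=3,interpolation=cv2.INTER_CUBIC))
from h import *
for n in["scene","side"]:
    z=np.load(n+"0.npz");cm=dict(T=z["T"],intrinsics=z["K"],dist_coeffs=z["dc"])
    W=cloud(cm,z["d"]);np.save(n+"W.npy",W)
    for (u,v) in ([(396,243),(396,255),(396,265),(240,197),(233,183),(245,208),(317,233),(296,213),(340,235),(383,215),(260,167),(244,150),(300,180)] if n=="scene" else [(367,270),(367,285),(367,303),(308,160),(308,172),(333,225),(346,218),(285,275)]): print(n,u,v,W[v,u].round(3))
```

```text
scene 396 243 [ 0.524 -0.297  0.108]
scene 396 255 [ 0.509 -0.31   0.074]
scene 396 265 [ 0.514 -0.316  0.023]
scene 240 197 [0.469 0.289 0.025]
scene 233 183 [0.502 0.351 0.038]
scene 245 208 [0.437 0.238 0.024]
scene 317 233 [ 0.479 -0.042  0.03 ]
scene 296 213 [0.472 0.038 0.086]
scene 340 235 [ 0.501 -0.117  0.048]
scene 383 215 [ 0.644 -0.2    0.066]
scene 260 167 [0.643 0.338 0.025]
scene 244 150 [0.649 0.419 0.071]
scene 300 180 [0.671 0.163 0.022]
side 367 270 [0.456 0.243 0.031]
side 367 285 [0.479 0.303 0.032]
side 367 303 [0.503 0.369 0.03 ]
side 308 160 [0.645 0.172 0.491]
side 308 172 [ 0.527 -0.278  0.077]
side 333 225 [ 0.499 -0.012  0.015]
side 346 218 [ 0.434 -0.047  0.002]
side 285 275 [0.733 0.187 0.03 ]
```

View pics/scz.png

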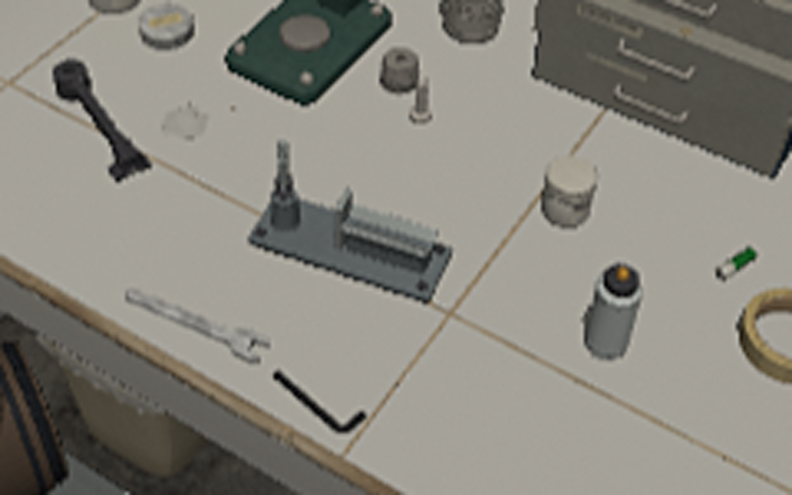

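View pics/siz.png

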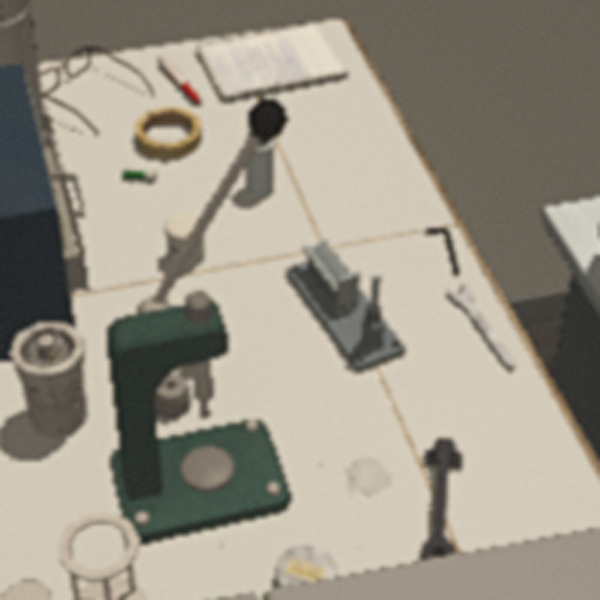

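Run:
```python
from h import *
for n in["scene","side"]:
    W=np.load(n+"W.npy");P=W.reshape(-1,3);P=P[~np.isnan(P[:,0])]
    b=lambda x0,x1,y0,y1,z0,z1:P[(P[:,0]>x0)&(P[:,0]<x1)&(P[:,1]>y0)&(P[:,1]<y1)&(P[:,2]>z0)&(P[:,2]<z1)]
    c=b(.4,.6,-.2,.09,.010,.019); 
    print(n,"plate",len(c),cv2.minAreaRect(c[:,:2].astype(np.float32)))
    c=b(.4,.6,-.2,.09,.03,.2);print("above",len(c),cv2.minAreaRect(c[:,:2].astype(np.float32)),c.max(0))
    c=b(.4,.6,-.0,.09,.06,.2);print("stud",len(c),c.mean(0),c.min(0),c.max(0))
    c=b(.42,.6,-.4,-.2,.03,.085);
    A=np.c_[c[:,:2],np.ones(len(c))];s=np.linalg.lstsq(A,(c[:,:2]**2).sum(1),rcond=None)[0];print("cart",len(c),s[:2]/2,np.sqrt(s[2]+(s[:2]**2).sum()/4), c.max(0),c.min(0))
    c=b(.42,.6,-.4,-.2,.098,.13);print("cap",c.mean(0) if len(c) else 0)
    c=b(.4,.55,.18,.42,.012,.06);print("arm",len(c),cv2.minAreaRect(c[:,:2].astype(np.float32)),c.max(0))
    c=b(.6,.68,.29,.38,.012,.06);print("tin",len(c),cv2.minAreaRect(c[:,:2].astype(np.float32)))
    c=b(.5,.9,.1,.3,.19,.28);print("press",len(c),c.min(0) if len(c) else 0)
```

```text
scene plate 571 ((0.48706328868865967, -0.03157947212457657), (0.07410088181495667, 0.2010202556848526), 12.182619094848633)
above 488 ((0.4879786968231201, -0.03242039680480957), (0.0373191200196743, 0.17305360734462738), 11.402435302734375) [0.52161221 0.0517593  0.13466882]
stud 73 [0.47227258 0.03913876 0.09148519] [0.46448505 0.03135789 0.06017123] [0.48164795 0.05099689 0.13466882]
cart 154 [ 0.52854025 -0.30198933] 0.01965355814889798 [ 0.53305475 -0.28096035  0.08486614] [ 0.50662417 -0.32283075  0.03049776]
cap [ 0.52581246 -0.30313312  0.10623106]
arm 254 ((0.4471712112426758, 0.30933526158332825), (0.18061040341854095, 0.13297176361083984), 77.7656478881836) [0.52836987 0.41167864 0.04078994]
tin 163 ((0.6486852169036865, 0.34369373321533203), (0.06389648467302322, 0.06496129930019379), 13.917216300964355)
press 527 [0.69190677 0.14212309 0.19038789]
side plate 345 ((0.4911954998970032, -0.025821521878242493), (0.07341117411851883, 0.20157107710838318), 10.71783447265625)
above 312 ((0.4906005263328552, -0.02787131816148758), (0.03798774629831314, 0.17657673358917236), 12.086077690124512) [0.52581568 0.0591516  0.12925514]
stud 53 [0.47752647 0.04697945 0.0936272 ] [0.46728236 0.03495537 0.06079575] [0.48458164 0.0591516  0.12925514]
cart 85 [ 0.53368805 -0.29118692] 0.015395328435021132 [ 0.55291507 -0.27309131  0.0829264 ] [ 0.51517602 -0.30006388  0.03062204]
cap [ 0.53812484 -0.28776865  0.10091673]
arm 231 ((0.48024851083755493, 0.30296260118484497), (0.16685020923614502, 0.037747498601675034), 68.25569915771484) [0.52617055 0.38071418 0.04012882]
tin 202 ((0.649680495262146, 0.3388529419898987), (0.0487276129424572, 0.059576280415058136), 88.01895904541016)
press 963 [0.6967881  0.14938778 0.19019472]
```

Run:
```python
from h import *
P=np.r_[np.load("sideW.npy").reshape(-1,3),np.load("sceneW.npy").reshape(-1,3)]
P=P[~np.isnan(P[:,0])]
c=P[(P[:,2]>.1)&(P[:,0]>.25)&(P[:,0]<1.0)&(P[:,1]<.9)&(P[:,1]>-.5)]
H,_,_=np.histogram2d(c[:,0],c[:,1],bins=[np.arange(.25,1.01,.05),np.arange(-.5,.91,.1)])
Z=np.zeros_like(H)
for q in c:
    i=int((q[0]-.25)/.05);j=int((q[1]+.5)/.1);
    if i<15 and j<14: Z[i,j]=max(Z[i,j],q[2])
print(np.arange(-.5,.9,.1).round(1))
for i in range(15): print(round(.25+.05*i,2),Z[i].round(2))
p,r,s=rpose();print(r.as_matrix().round(3))
```

```text
[-0.5 -0.4 -0.3 -0.2 -0.1 -0.   0.1  0.2  0.3  0.4  0.5  0.6  0.7  0.8]
0.25 [0.   0.   0.   0.   0.   0.   0.   0.   0.   0.   0.53 0.53 0.3  0.  ]
0.3 [0. 0. 0. 0. 0. 0. 0. 0. 0. 0. 0. 0. 0. 0.]
0.35 [0. 0. 0. 0. 0. 0. 0. 0. 0. 0. 0. 0. 0. 0.]
0.4 [0.   0.   0.   0.   0.   0.   0.   0.   0.   0.   0.33 0.33 0.33 0.33]
0.45 [0.   0.   0.   0.   0.   0.13 0.   0.   0.   0.   0.33 0.33 0.33 0.33]
0.5 [0.   0.12 0.11 0.   0.   0.   0.   0.   0.   0.   0.34 0.33 0.34 0.34]
0.55 [0.   0.   0.   0.   0.   0.   0.   0.   0.   0.   0.34 0.34 0.36 0.36]
0.6 [0.   0.   0.   0.   0.   0.   0.5  0.   0.   0.   0.34 0.34 0.36 0.38]
0.65 [0.   0.   0.   0.   0.   0.   0.5  0.27 0.   0.   0.35 0.35 0.36 0.36]
0.7 [0.   0.   0.   0.   0.   0.   0.39 0.3  0.   0.   0.35 0.35 0.35 0.35]
0.75 [0.   0.   0.14 0.13 0.   0.   0.3  0.28 0.   0.   0.36 0.36 0.36 0.36]
0.8 [0.23 0.24 0.24 0.24 0.24 0.13 0.28 0.28 0.13 0.   0.36 0.36 0.36 0.36]
0.85 [0.23 0.24 0.24 0.24 0.24 0.14 0.   0.13 0.13 0.   0.36 0.36 0.36 0.36]
0.9 [0.22 0.24 0.24 0.24 0.24 0.13 0.   0.   0.13 0.   0.   0.   0.   0.  ]
0.95 [0.   0.24 0.24 0.24 0.24 0.   0.   0.   0.   0.   0.   0.   0.   0.  ]
[[-0.948  0.317 -0.001]
 [ 0.317  0.948 -0.002]
 [ 0.    -0.002 -1.   ]]
```

Emit:
{"name": "step_arm", "arguments": {"steps": [[[-0.024,-0.0285,-0.005],[0,0,0],1],[[-0.024,-0.0285,-0.005],[0,0,0],1],[[-0.024,-0.0285,-0.005],[0,0,0],1],[[-0.024,-0.0285,-0.005],[0,0,0],1],[[-0.024,-0.0285,-0.005],[0,0,0],1]]}}

```text
t: 0.57
tool_pos: [0.2827, 0.4652, 0.256]
orientation: [-0.0, 0.16, 0.987, -0.0]
force: [1.9, -1.4, 0.1]
width: 1.0
```

Emit:
{"name": "step_arm", "arguments": {"steps": [[[-0.024,-0.0285,-0.005],[0,0,0],1],[[-0.024,-0.0285,-0.005],[0,0,0],1],[[-0.024,-0.0285,-0.005],[0,0,0],1],[[-0.024,-0.0285,-0.005],[0,0,0],1],[[-0.024,-0.0285,-0.005],[0,0,0],1]]}}

```text
t: 0.98
tool_pos: [0.3513, 0.292, 0.2813]
orientation: [0.0, 0.16, 0.987, -0.0]
force: [1.0, 0.6, -0.4]
width: 0.999
```

Emit:
{"name": "step_arm", "arguments": {"steps": [[[-0.024,-0.0285,-0.005],[0,0,0],1],[[-0.024,-0.0285,-0.005],[0,0,0],1],[[-0.024,-0.0285,-0.005],[0,0,0],1],[[0,0,0],[0,0,0],1],[[0,0,0],[0,0,0],1]]}}

```text
t: 1.4
tool_pos: [0.393, 0.1884, 0.2965]
orientation: [0.0, 0.163, 0.987, 0.0]
force: [0.0, 0.4, 0.2]
width: 1.0
```

```bash
cat >> h.py <<'E'
import json
def log():
    p,r,s=rpose();open("log.txt","a").write(json.dumps([list(map(float,s["q"])),list(map(float,s["tool_pos"])),list(map(float,s["orientation"]))])+"\n");return p,r,s
def shot(n,tag):
    cm=camera_model(n);im,d=snapshot(n)
    cv2.imwrite(f"pics/{tag}.png",im[:,:,::-1]);np.savez(f"{tag}.npz",im=im,d=d,T=cm["T"],K=cm["intrinsics"],dc=cm["dist_coeffs"])
    return load(tag)
def load(tag):
    z=np.load(tag+".npz");return dict(T=z["T"],intrinsics=z["K"],dist_coeffs=z["dc"]),z["im"],z["d"]
E
python3 - <<'E'
from h import *
p,r,s=log();print(p,s["q"].round(3),s["force"])
shot("wrist","w1")
E
```

```text
[0.39304409 0.18837198 0.29649254] [ 0.213 -0.315  2.053  0.     1.403 -1.03 ] [0.02167021 0.36971837 0.24801258]
```

View pics/w1.png

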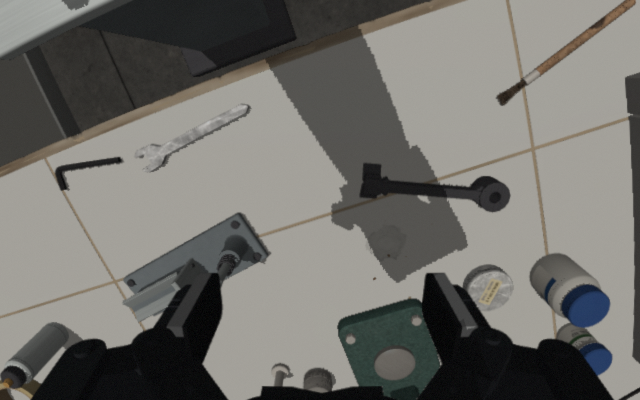

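Run:
```python
from h import *
cm,im,d=load("w1");a=im[:,:,::-1]
b=np.clip(a.astype(float)*2.5,0,255).astype(np.uint8)
cv2.imwrite("pics/w1a.png",cv2.resize(b[150:220,350:520],None,fx=4.6,fy=4.6,interpolation=cv2.INTER_CUBIC))
cv2.imwrite("pics/w1b.png",cv2.resize(a[200:330,110:280],None,fx=4.5,fy=4.5,interpolation=cv2.INTER_CUBIC))
```

```text
(no output)
```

View pics/w1a.png

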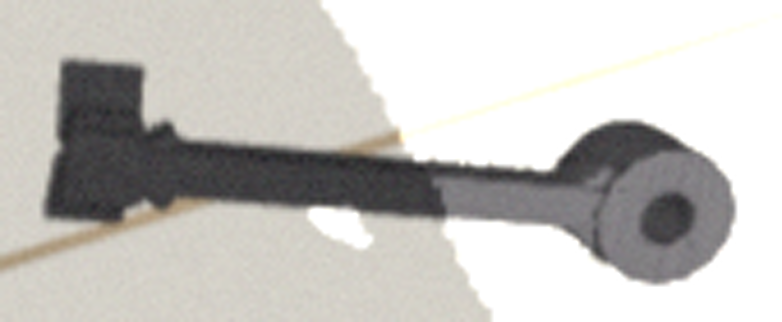

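View pics/w1b.png

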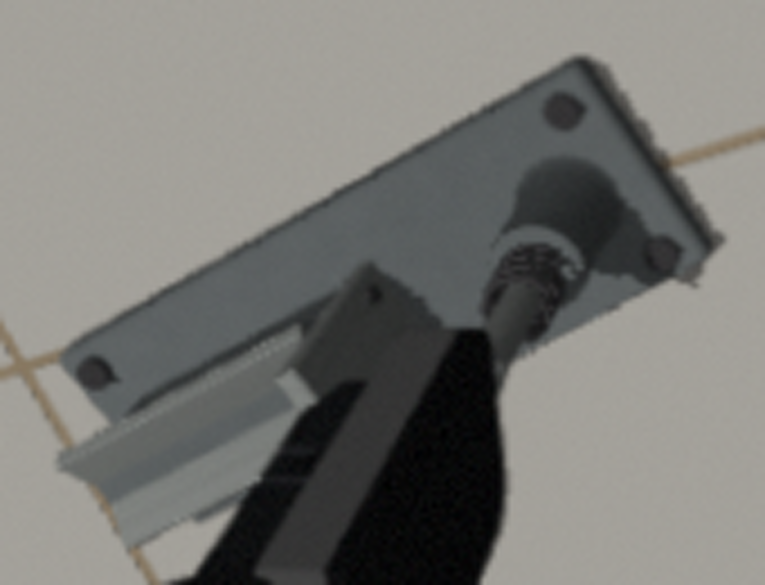

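Run:
```python
from h import *
cm,im,d=load("w1")
hub=onz(cm,495,197.4,.034);sad=onz(cm,350+105/4.6,150+140/4.6,.032);rib=onz(cm,350+450/4.6,150+197/4.6,.032)
print("hub",hub,"sad",sad,rib,np.linalg.norm(hub-sad),np.degrees(np.arctan2(*(sad-hub)[1::-1])),np.degrees(np.arctan2(*(rib-hub)[1::-1])))
for (x,y) in [(65,355),(580,60),(715,245)]: print("plate",onz(cm,110+x/4.5,200+y/4.5,.014))
for (x,y) in [(565,110),(95,372)]: print("bolts",onz(cm,110+x/4.5,200+y/4.5,.015))
```

```text
hub [0.50697082 0.36982853 0.034     ] sad [0.43964119 0.23463524 0.032     ] [0.48338307 0.31614138 0.032     ] 0.15104470498661732 -116.47444975429278 -113.71855522752601
plate [ 0.47060912 -0.12997464  0.014     ]
plate [0.43220419 0.06243274 0.014     ]
plate [0.49869674 0.07723394 0.014     ]
bolts [0.44460762 0.05268274 0.015     ]
bolts [ 0.47855761 -0.12291658  0.015     ]
```

```bash
cat >> h.py <<'E'
def plan(pt,Rt,grip,n=None,p=None,r=None,slow=1.0):
    """rows along straight line, constant turn; prints"""
    if p is None:p,r,_=rpose()
    w=(r.inv()*Rt).as_rotvec(degrees=True)
    dp=np.asarray(pt)-p
    if n is None:n=max(1,int(np.ceil(max(np.linalg.norm(dp)/(.040*slow),np.linalg.norm(w)/(6.9*slow)))))
    rows=[]
    for i in range(n):
        left=np.asarray(pt)-p;sh=r.inv().apply(left/(n-i));sh=np.round(sh,4)
        w=(r.inv()*Rt).as_rotvec(degrees=True)/(n-i);w=np.round(w,2)
        rows.append([sh.tolist(),w.tolist(),grip]);p=p+r.apply(sh);r=r*R.from_rotvec(w,degrees=True)
    while len(rows)%5:rows.append([[0,0,0],[0,0,0],grip])
    for i in range(0,len(rows),5):print(json.dumps(rows[i:i+5]))
    print("rows",n,"end",p.round(4),np.abs(p-pt).max())
def toolR(z,x):
    z=np.array(z,float);z/=np.linalg.norm(z);x=np.array(x,float);x-=z*(x@z);x/=np.linalg.norm(x)
    return R.from_matrix(np.c_[x,np.cross(z,x),z])
def az(d):return np.array([np.cos(np.radians(d)),np.sin(np.radians(d)),0])
UP=np.array([0,0,1.])
E
python3 - <<'E'
from h import *
p,r,s=rpose()
# rotate via midpoint so the turn is positive about tool z
m=toolR(-UP,az(61));plan([.40,0.0,.30],m,1)
plan([.44,-.19,.30],toolR(-UP,az(-39)),1,p=np.array([.40,0,.3]),r=m)
E
```

```text
[[[-0.0045, -0.0118, -0.0003], [-0.0, -0.0, 6.69], 1], [[-0.0059, -0.0112, -0.0003], [-0.0, -0.0, 6.69], 1], [[-0.0071, -0.0104, -0.0003], [-0.0, -0.0, 6.69], 1], [[-0.0083, -0.0095, -0.0003], [-0.0, -0.0, 6.69], 1], [[-0.0093, -0.0085, -0.0003], [-0.0, -0.0, 6.69], 1]]
[[[-0.0103, -0.0074, -0.0002], [-0.0, -0.0, 6.69], 1], [[-0.0111, -0.0061, -0.0003], [-0.0, -0.0, 6.69], 1], [[-0.0117, -0.0048, -0.0002], [-0.0, -0.0, 6.69], 1], [[-0.0122, -0.0034, -0.0003], [-0.0, -0.0, 6.69], 1], [[-0.0125, -0.002, -0.0002], [-0.01, -0.0, 6.7], 1]]
[[[-0.0126, -0.0005, -0.0003], [-0.0, -0.01, 6.69], 1], [[-0.0126, 0.001, -0.0002], [-0.01, -0.0, 6.7], 1], [[-0.0124, 0.0024, -0.0003], [-0.0, -0.01, 6.69], 1], [[-0.012, 0.0039, -0.0002], [-0.01, -0.0, 6.7], 1], [[-0.0115, 0.0053, -0.0002], [-0.0, -0.01, 6.69], 1]]
rows 15 end [0.4 0.  0.3] 4.9724006137785715e-05
[[[-0.0098, 0.0085, 0.0], [0.0, 0.0, 6.67], 1], [[-0.0087, 0.0096, 0.0], [0.0, 0.0, 6.67], 1], [[-0.0076, 0.0105, 0.0], [0.0, 0.0, 6.67], 1], [[-0.0063, 0.0113, 0.0], [0.0, 0.0, 6.67], 1], [[-0.0049, 0.012, 0.0], [0.0, 0.0, 6.67], 1]]
[[[-0.0035, 0.0124, 0.0], [0.0, 0.0, 6.66], 1], [[-0.0021, 0.0128, 0.0], [0.0, 0.0, 6.67], 1], [[-0.0006, 0.0129, 0.0], [0.0, 0.0, 6.66], 1], [[0.001, 0.0129, 0.0], [0.0, 0.0, 6.67], 1], [[0.0024, 0.0127, 0.0], [0.0, 0.0, 6.66], 1]]
[[[0.0039, 0.0123, 0.0], [0.0, 0.0, 6.67], 1], [[0.0053, 0.0118, 0.0], [0.0, 0.0, 6.66], 1], [[0.0067, 0.0111, 0.0], [0.0, 0.0, 6.67], 1], [[0.0079, 0.0103, 0.0], [0.0, 0.0, 6.66], 1], [[0.009, 0.0093, 0.0], [0.0, 0.0, 6.67], 1]]
rows 15 end [ 0.44 -0.19  0.3 ] 2.3427648335461182e-05
```

Emit:
{"name": "step_arm", "arguments": {"steps": [[[-0.0045,-0.012,0],[0,0,6.7],1],[[-0.006,-0.011,0],[0,0,6.7],1],[[-0.007,-0.01,0],[0,0,6.7],1],[[-0.008,-0.0095,0],[0,0,6.7],1],[[-0.009,-0.0085,0],[0,0,6.7],1]]}}

```text
t: 1.87
tool_pos: [0.3942, 0.1287, 0.2957]
orientation: [-0.001, 0.439, 0.898, -0.0]
force: [-0.5, 0.7, 0.6]
width: 1.002
```

Emit:
{"name": "step_arm", "arguments": {"steps": [[[-0.01,-0.0075,0],[0,0,6.7],1],[[-0.011,-0.006,0],[0,0,6.7],1],[[-0.0115,-0.005,0],[0,0,6.7],1],[[-0.012,-0.0035,0],[0,0,6.7],1],[[-0.0125,-0.002,0],[0,0,6.7],1]]}}

```text
t: 2.28
tool_pos: [0.3963, 0.066, 0.2958]
orientation: [-0.001, 0.68, 0.734, -0.0]
force: [0.5, 0.1, 0.0]
width: 1.0
```

Emit:
{"name": "step_arm", "arguments": {"steps": [[[-0.0125,-0.0005,0],[0,0,6.7],1],[[-0.0125,0.001,0],[0,0,6.7],1],[[-0.0125,0.0025,0],[0,0,6.7],1],[[-0.012,0.004,0],[0,0,6.7],1],[[-0.0115,0.005,0],[0,0,6.7],1]]}}

```text
t: 2.7
tool_pos: [0.3991, 0.0031, 0.2958]
orientation: [-0.001, 0.862, 0.507, -0.0]
force: [0.9, 0.4, -0.1]
width: 1.0
```

Run:
```python
from h import *
p,r,s=log();print(p,s["q"].round(3),s["force"])
shot("wrist","w2")
```

```text
[0.39909286 0.00308996 0.29575141] [-0.248 -0.412  2.125  0.     1.43   0.26 ] [ 0.86453381  0.44237994 -0.11851253]
```

View pics/w2.png

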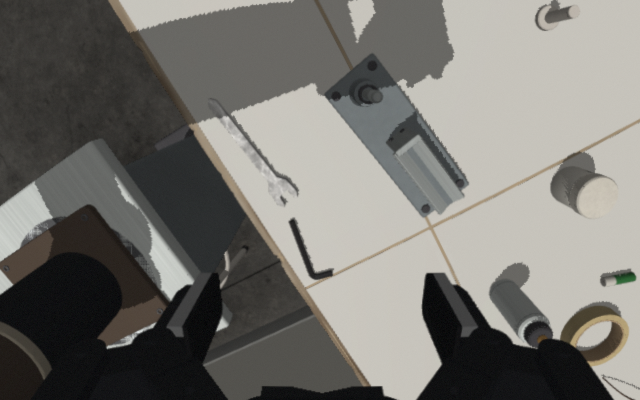

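Run:
```python
from h import *
cm,im,d=load("w2");a=im[:,:,::-1]
cv2.imwrite("pics/w2a.png",cv2.resize(a[45:225,310:490],None,fx=3.3,fy=3.3,interpolation=cv2.INTER_CUBIC))
cv2.imwrite("pics/w2b.png",cv2.resize(a[250:350,470:570],None,fx=4,fy=4,interpolation=cv2.INTER_CUBIC))
```

```text
(no output)
```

View pics/w2a.png

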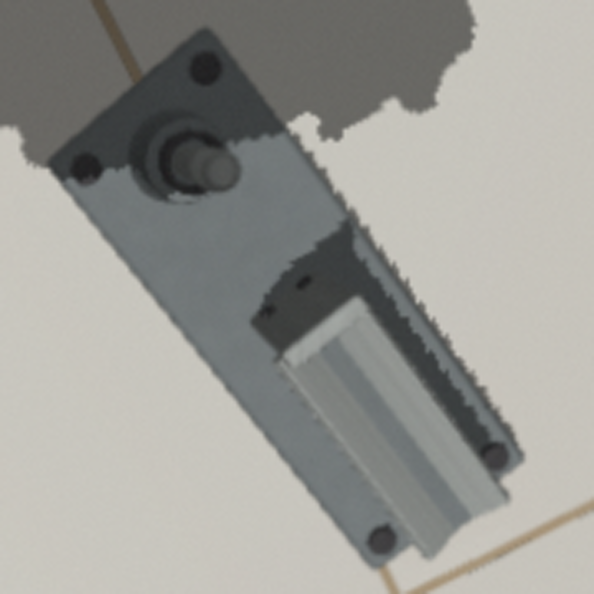

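View pics/w2b.png

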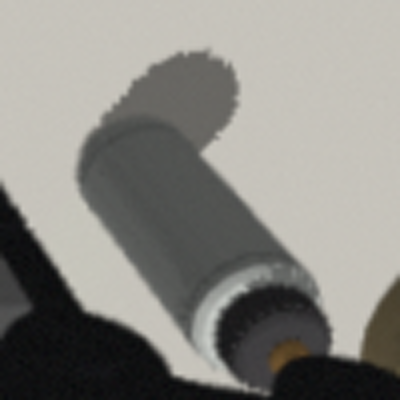

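Run:
```python
from h import *
cm,im,d=load("w2")
f=lambda x,y,z:onz(cm,310+x/3.3,45+y/3.3,z)
B=np.array([f(*b,.016) for b in [(206,68),(86,167),(494,456),(382,539)]])
print("bolts",B.round(4),B.mean(0))
for i,j in [(2,0),(3,1)]: v=B[j]-B[i];print(np.degrees(np.arctan2(v[1],v[0])),np.linalg.norm(v))
C=np.array([f(*b,.014) for b in [(205,28),(50,162),(524,458),(378,570)]]);print("corn",C.round(4),C.mean(0))
for i,j in [(2,0),(3,1)]: v=C[j]-C[i];print(np.degrees(np.arctan2(v[1],v[0])),np.linalg.norm(v))
t=f(221,170,.13);print("stud",t)
# rail lips z=.055
L=np.array([f(*b,.055) for b in [(352,300),(284,360),(508,500),(430,558)]]);print("lips",L.round(4),L.mean(0))
for i,j in [(2,0),(3,1)]: v=L[j]-L[i];print(np.degrees(np.arctan2(v[1],v[0])),np.linalg.norm(v))
g=lambda x,y,z:onz(cm,470+x/4,250+y/4,z)
print("base left/right edges",g(80,175,.0),g(205,155,0),"cap",g(275,335,.105),"nip",g(290,357,.112))
```

```text
bolts [[ 0.4953  0.0609  0.016 ]
 [ 0.4444  0.0518  0.016 ]
 [ 0.5289 -0.1134  0.016 ]
 [ 0.4783 -0.123   0.016 ]] [ 0.48673118 -0.0309151   0.016     ]
100.90182021071473 0.17744093136199018
100.98562090560945 0.17814579221236365
corn [[ 0.5011  0.0724  0.014 ]
 [ 0.4343  0.0592  0.014 ]
 [ 0.5392 -0.1206  0.014 ]
 [ 0.472  -0.135   0.014 ]] [ 0.48665798 -0.03096567  0.014     ]
101.14233447211937 0.19672837028521967
100.97583253532791 0.19784195301385665
stud [0.47248747 0.04112985 0.13      ]
lips [[ 0.4997 -0.0242  0.055 ]
 [ 0.4717 -0.0314  0.055 ]
 [ 0.519  -0.113   0.055 ]
 [ 0.4867 -0.1195  0.055 ]] [ 0.49427504 -0.07201927  0.055     ]
102.28755430213864 0.09089367120457545
99.68418941220348 0.08940618636162481
base left/right edges [ 5.10117407e-01 -2.98745978e-01 -5.55111512e-17] [ 0.55396128 -0.31471984  0.        ] cap [ 0.52674126 -0.2933771   0.105     ] nip [ 0.5267094  -0.29607845  0.112     ]
```

Run:
```python
from h import *
S=[([1.098,.28718,1.57821,0,1.27859,-.15],[.21377,.63955,.22992])]+[json.loads(l)[:2] for l in open("log.txt")]
A=[];b=[]
for q,p in S:
    rho=np.sqrt(p[0]**2+p[1]**2-.1007**2);print(np.sqrt(p[0]**2+p[1]**2)*np.sin(np.arctan2(p[1],p[0])-q[0]))
    A+=[[1,np.sin(q[1]),np.sin(q[1]+q[2]),0],[0,np.cos(q[1]),np.cos(q[1]+q[2]),1]];b+=[rho,p[2]]
print(np.linalg.lstsq(np.array(A),b,rcond=None))
```

```text
0.10091767586021698
0.10098655514841011
0.10101496400238244
(array([ 0.00062668,  0.43749832,  0.5666606 , -0.0251204 ]), array([6.70772627e-08]), np.int32(4), array([2.63227884, 2.21833872, 0.37914265, 0.0795758 ]))
```

Emit:
{"name": "step_arm", "arguments": {"steps": [[[-0.01,0.0085,0],[0,0,6.7],1],[[-0.0085,0.0095,0],[0,0,6.7],1],[[-0.0075,0.0105,0],[0,0,6.7],1],[[-0.0065,0.0115,0],[0,0,6.7],1],[[-0.005,0.012,0],[0,0,6.7],1]]}}

```text
t: 3.17
tool_pos: [0.4128, -0.0604, 0.2958]
orientation: [-0.001, 0.971, 0.238, -0.0]
force: [0.2, 0.6, -0.1]
width: 0.999
```

Emit:
{"name": "step_arm", "arguments": {"steps": [[[-0.0035,0.0125,0],[0,0,6.7],1],[[-0.002,0.013,0],[0,0,6.7],1],[[-0.0005,0.013,0],[0,0,6.7],1],[[0.001,0.013,0],[0,0,6.7],1],[[0.0025,0.0125,0],[0,0,6.7],1]]}}

```text
t: 3.58
tool_pos: [0.4265, -0.1239, 0.2958]
orientation: [-0.001, 0.999, -0.053, -0.0]
force: [0.2, -0.7, -0.5]
width: 1.001
```

Emit:
{"name": "step_arm", "arguments": {"steps": [[[0.004,0.0125,0],[0,7,3],1],[[0.0055,0.012,0],[0,7,3],1],[[0.006,0.011,0],[0,7,3],1],[[0,0,0],[0,7,0],1],[[0,0,0],[0,7,0],1]]}}

```text
t: 4.0
tool_pos: [0.4367, -0.1617, 0.2988]
orientation: [0.024, 0.949, -0.121, 0.292]
force: [0.2, 0.9, -0.0]
width: 1.001
```

Run:
```python
from h import *
p,r,s=log();print(p,s["q"].round(3),s["force"]);print(r.as_matrix().round(3))
shot("wrist","w3")
```

```text
[ 0.43668938 -0.16172978  0.29878292] [-0.729 -0.605  2.314  0.353  0.932  0.956] [ 0.1953176   0.91925833 -0.01236151]
[[ 0.801 -0.243  0.548]
 [-0.215 -0.97  -0.117]
 [ 0.56  -0.024 -0.828]]
```

View pics/w3.png

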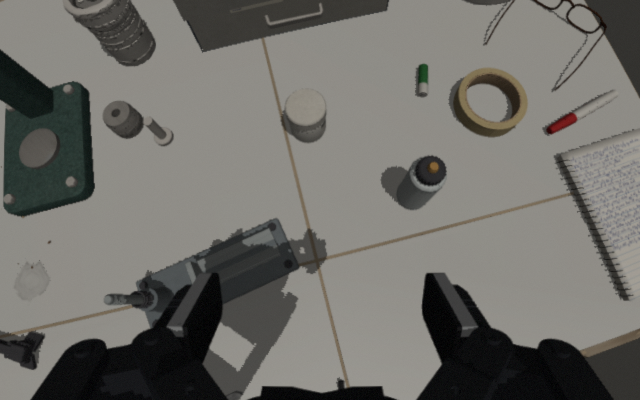

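```bash
cat > kin.py <<'E'
import numpy as np
from scipy.spatial.transform import Rotation as R
from scipy.optimize import least_squares
LAT,L2,L3,HD=.101,.4375,.5667,-.0251
D6=0.17
LIM=np.array([[-2.77,2.77],[-.9,2.22],[.21,2.48],[-1.53,4.67],[.24,2.81],[-2.84,2.84]])
def fk(q,D6=None):
    D=globals()["D6"] if D6 is None else D6
    h=HD+D
    Rz=R.from_euler('z',q[0])
    # forearm frame: z along forearm, pitched about local y by q2+q3
    Rf=Rz*R.from_euler('y',q[1]+q[2])
    Rt=Rf*R.from_euler('z',S4*q[3])*R.from_euler('y',q[4])*R.from_euler('z',q[5])*OFF
    w=Rz.apply([L2*np.sin(q[1])+L3*np.sin(q[1]+q[2]),LAT,h+L2*np.cos(q[1])+L3*np.cos(q[1]+q[2])])
    return w+Rt.apply([0,0,D]),Rt
S4=1;OFF=R.from_euler('z',90,degrees=True)
def ik(p,Rt,q0,n=12):
    best=None;rng=np.random.default_rng(0)
    for k in range(n):
        g=np.array(q0) if k==0 else np.clip(np.array(q0)+rng.normal(0,.6,6),LIM[:,0]+.01,LIM[:,1]-.01)
        f=lambda q:np.r_[(fk(q)[0]-p)*3,(fk(q)[1].inv()*Rt).as_rotvec()]
        s=least_squares(f,np.clip(g,LIM[:,0]+1e-3,LIM[:,1]-1e-3),bounds=(LIM[:,0],LIM[:,1]))
        if best is None or s.cost<best.cost-1e-9: best=s
        if best.cost<1e-9 and k==0:break
    return best.x,best.cost
E
python3 - <<'E'
from h import *
import kin
for l in open("log.txt"):
    q,p,o=json.loads(l);Rm=R.from_quat([o[1],o[2],o[3],o[0]])
    for s in (1,-1):
        kin.S4=s;P,Rt=kin.fk(q);print(s,np.round(P-p,4),(Rm.inv()*Rt).as_rotvec(degrees=True).round(2))
# d6
kin.S4=1
for s in(1,-1):
    kin.S4=s
    for D in np.arange(.08,.3,.02):print(s,round(D,2),np.round(kin.fk(q,D)[0]-p,4))
cm,im,d=load("w3");a=im[:,:,::-1]
cv2.imwrite("pics/w3b.png",cv2.resize(a[140:220,380:460],None,fx=6,fy=6,interpolation=cv2.INTER_CUBIC))
E
```

```text
1 [-0.0006 -0.0001 -0.0001] [ 0. -0.  0.]
-1 [-0.0006 -0.0002 -0.0001] [ 0.03 -0.02 -0.01]
1 [-0.0005  0.0002  0.0001] [-0. -0.  0.]
-1 [-0.0005  0.      0.0001] [-0.01 -0.05 -0.01]
1 [-0.0432  0.0092 -0.013 ] [-0. -0.  0.]
-1 [-0.1061 -0.0613 -0.013 ] [-26.55 -18.75 -24.12]
1 0.08 [-0.0925  0.0197 -0.0285]
1 0.1 [-0.0815  0.0173 -0.025 ]
1 0.12 [-0.0706  0.015  -0.0216]
1 0.14 [-0.0596  0.0127 -0.0182]
1 0.16 [-0.0487  0.0103 -0.0147]
1 0.18 [-0.0377  0.008  -0.0113]
1 0.2 [-0.0268  0.0057 -0.0079]
1 0.22 [-0.0158  0.0033 -0.0044]
1 0.24 [-0.0049  0.001  -0.001 ]
1 0.26 [ 0.0061 -0.0013  0.0024]
1 0.28 [ 0.0171 -0.0037  0.0058]
-1 0.08 [-0.1221 -0.0135 -0.0285]
-1 0.1 [-0.1185 -0.0241 -0.025 ]
-1 0.12 [-0.115  -0.0347 -0.0216]
-1 0.14 [-0.1114 -0.0453 -0.0182]
-1 0.16 [-0.1079 -0.056  -0.0147]
-1 0.18 [-0.1043 -0.0666 -0.0113]
-1 0.2 [-0.1007 -0.0772 -0.0079]
-1 0.22 [-0.0972 -0.0878 -0.0044]
-1 0.24 [-0.0936 -0.0984 -0.001 ]
-1 0.26 [-0.0901 -0.1091  0.0024]
-1 0.28 [-0.0865 -0.1197  0.0058]
```

View pics/w3b.png

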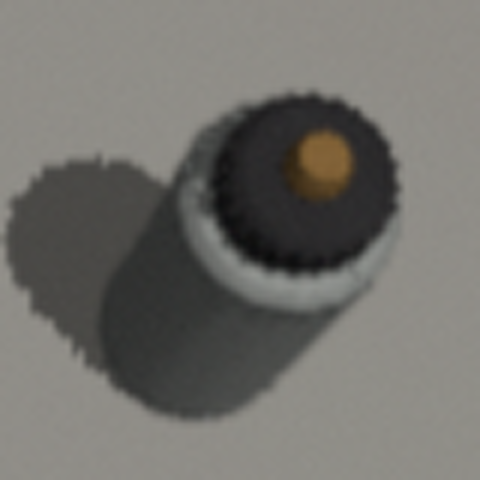

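```bash
sed -i 's/^D6=.*/D6=0.2489/' kin.py
python3 - <<'E'
from h import *
import kin
cm,im,d=load("w3")
a=onz(cm,380+326/6,140+155/6,.112);b=onz(cm,380+308/6,140+180/6,.105);print(a,b)
C=np.array([.5,-.3,0]);C[:2]=(a[:2]+b[:2])/2;print(C)
p,r,s=rpose();q0=s["q"]
u=np.array([-.1908,.9816,0]);rm=np.array([.4947,-.0722,.070])
for e in (0,15,30,45):
  e_=np.radians(e)
  # final
  z=np.sin(e_)*u-np.cos(e_)*UP; x=-np.cos(e_)*u-np.sin(e_)*UP
  g=rm+.050*0-u*.004; Pf=g+.023*z
  qf,c=kin.ik(Pf,toolR(z,x),[-.3,-.2,2.0,0,1.4,2.4],25)
  print("final e",e,qf.round(2),c)
  for A in (0,-20,-39,-60):
    o=az(A);z=np.cos(e_)*o-np.sin(e_)*UP;x=np.sin(e_)*o+np.cos(e_)*UP
    g=C+UP*.051;Ps=g+.023*z
    qs,c=kin.ik(Ps,toolR(z,x),q0,12);qp,c2=kin.ik(Ps-.1*z,toolR(z,x),q0,12)
    qu,c3=kin.ik(Ps+.1*UP,toolR(z,x),q0,12)
    print("  start",A,qs.round(2),round(c,5),round(c2,5),round(c3,5))
E
```

```text
[ 0.52700857 -0.30238171  0.112     ] [ 0.52535869 -0.30048374  0.105     ]
[ 0.52618363 -0.30143273  0.        ]
final e 0 [-0.36  0.13  2.14  0.    0.88  2.59] 6.11088369774861e-17
  start 0 [-1.03  0.58  2.25  2.09  1.41 -1.3 ] 0.0 0.0 0.0
  start -20 [-0.89  0.54  2.34  2.59  1.35 -1.44] 0.0 0.00224 0.0
  start -39 [-0.69  0.54  2.34  3.13  1.31 -1.57] 0.0 0.00244 0.0
  start -60 [-0.49  0.58  2.25  3.72  1.31 -1.74] 0.0 0.0 0.0
final e 15 [-0.45  0.19  2.09  0.24  1.04  2.36] 6.488332550180211e-18
  start 0 [-1.01  0.42  2.28  1.98  1.1  -1.16] 0.0 0.0 0.0
  start -20 [-0.87  0.37  2.37  2.51  0.97 -1.33] 0.0 0.01002 0.0
  start -39 [-0.69  0.37  2.37  3.13  0.91 -1.57] 0.0 0.01055 0.0
  start -60 [-0.5   0.42  2.28  3.81  0.95 -1.85] 0.0 0.0 0.0
final e 30 [-0.53  0.28  2.03  0.41  1.23  2.2 ] 2.0258222876278647e-26
  start 0 [-0.97  0.3   2.27  1.77  0.81 -0.92] 0.0 0.0 0.0
  start -20 [-0.85  0.25  2.35  2.33  0.6  -1.12] 0.0 0.00359 0.0
  start -39 [-0.69  0.25  2.35  3.12  0.5  -1.56] 0.0 0.00383 0.0
  start -60 [-0.53  0.3   2.27  4.01  0.6  -2.07] 0.0 0.0504 0.02949
final e 45 [-0.59  0.39  1.97  0.53  1.43  2.1 ] 7.409648808245223e-21
  start 0 [-0.9   0.24  2.21  1.37  0.6  -0.49] 0.0 0.0 0.0
  start -20 [-0.81  0.19  2.27  1.74  0.32 -0.51] 0.0 0.0 0.0
  start -39 [-0.7   0.22  2.3   3.07  0.24 -1.51] 0.00292 0.00611 0.00301
  start -60 [-0.62  0.19  2.18 -0.97  0.26  2.84] 0.01111 0.00405 0.00062
```

```bash
cat >> h.py <<'E'
def jplan(q0,q1,grip,p=None,r=None,n=None):
    import kin
    if p is None:p,r,_=rpose()
    q0=np.array(q0);q1=np.array(q1)
    P0,R0=kin.fk(q0)
    if n is None:
        for n in range(1,80):
            ok=np.abs(q1-q0).max()/n<.14
            a=[kin.fk(q0+(q1-q0)*i/n) for i in range(n+1)]
            for i in range(n):
                if np.linalg.norm(a[i+1][0]-a[i][0])>.040 or (a[i][1].inv()*a[i+1][1]).magnitude()>np.radians(6.9):ok=False
            if ok:break
    rows=[]
    for i in range(1,n+1):
        P,Q=kin.fk(q0+(q1-q0)*i/n)
        sh=np.round(r.inv().apply(P-p)*2,3)/2;w=np.round((r.inv()*Q).as_rotvec(degrees=True),1)
        rows.append([np.round(sh,4).tolist(),w.tolist(),grip]);p=p+r.apply(sh);r=r*R.from_rotvec(w,degrees=True)
    mz=min(kin.fk(q0+(q1-q0)*i/n)[0][2] for i in range(n+1))
    while len(rows)%5:rows.append([[0,0,0],[0,0,0],grip])
    for i in range(0,len(rows),5):print(json.dumps(rows[i:i+5]))
    print("rows",n,"minz",mz,"end",p.round(4))
    return p,r
C=np.array([.5262,-.3014,0]);U=np.array([-.1908,.9816,0]);RM=np.array([.4947,-.0722,.070])
def start_pose(e,A,zg=.05):
    e=np.radians(e);o=az(A);z=np.cos(e)*o-np.sin(e)*UP;x=np.sin(e)*o+np.cos(e)*UP
    return C+UP*zg+.023*z,toolR(z,x),z
def final_pose(e,lift=0,back=0):
    e=np.radians(e);z=np.sin(e)*U-np.cos(e)*UP; x=-np.cos(e)*U-np.sin(e)*UP
    return RM-U*(.004+back)+.023*z+UP*lift,toolR(z,x),z
E
python3 - <<'E'
from h import *
import kin
p,r,s=rpose();q0=s["q"]
for e,A in ((35,0),(35,15),(40,0),(40,20)):
  P,Q,z=start_pose(e,A)
  g=[-.95,.3,2.2,1.6,.7,-.7]
  qp,c=kin.ik(P-.09*z,Q,g);qs,c1=kin.ik(P,Q,qp);ql,c2=kin.ik(P+UP*.12,Q,qs)
  Pf,Qf,zf=final_pose(e);qf,c3=kin.ik(Pf,Qf,[-.55,.3,2,.45,1.3,2.1]);qfl,c4=kin.ik(Pf+UP*.1,Qf,qf)
  print(e,A);
  for q,c_ in((qp,c),(qs,c1),(ql,c2),(qfl,c4),(qf,c3)):print(q.round(3),round(c_,6))
E
```

```text
35 0
[-1.098  0.047  2.384  1.446  0.826 -0.66 ] 0.0
[-0.947  0.278  2.255  1.668  0.732 -0.803] 0.0
[-0.947  0.017  2.246  1.369  0.746 -0.401] 0.0
[-0.554  0.158  1.972  0.437  1.466  2.247] 0.0
[-0.554  0.311  2.008  0.453  1.296  2.164] 0.0
35 15
[-1.149  0.168  2.248  1.234  1.029 -0.7  ] 0.0
[-0.994  0.341  2.166  1.398  0.912 -0.778] 0.0
[-0.994  0.101  2.157  1.223  0.977 -0.48 ] 0.0
[-0.554  0.158  1.972  0.437  1.466  2.247] 0.0
[-0.554  0.311  2.008  0.453  1.296  2.164] 0.0
40 0
[-1.061  0.02   2.355  1.312  0.764 -0.504] 0.0
[-0.926  0.257  2.237  1.537  0.659 -0.664] 0.0
[-0.926  0.01   2.218  1.215  0.712 -0.25 ] 0.0
[-0.575  0.192  1.958  0.482  1.525  2.218] 0.0
[-0.575  0.347  1.988  0.493  1.361  2.131] 0.0
40 20
[-1.119  0.175  2.183  1.09   1.034 -0.615] 0.0
[-0.98   0.34   2.122  1.233  0.908 -0.686] 0.0
[-0.98   0.117  2.104  1.077  1.006 -0.416] 0.0
[-0.575  0.192  1.958  0.482  1.525  2.218] 0.0
[-0.575  0.347  1.988  0.493  1.361  2.131] 0.0
```

Run:
```python
from h import *
import kin
p,r,s=rpose();q0=s["q"]
P,Q,z=start_pose(40,10)
qp,c=kin.ik(P-.09*z,Q,[-1.05,.1,2.25,1.2,.85,-.6]);print(qp,c)
pe,re=jplan(q0,qp,1)
print((re.inv()*Q).magnitude(),pe-(P-.09*z))
```

```text
[-1.10048401  0.09501591  2.27513301  1.19625342  0.90652003 -0.56048027] 9.072269735700256e-25
[[[-0.001, 0.0075, 0.021], [3.0, -0.5, -2.6], 1], [[-0.0015, 0.009, 0.0205], [2.8, -0.0, -2.4], 1], [[-0.0025, 0.011, 0.019], [2.6, 0.5, -2.3], 1], [[-0.0035, 0.013, 0.018], [2.3, 1.0, -2.0], 1], [[-0.005, 0.0145, 0.0165], [1.9, 1.4, -2.0], 1]]
[[[-0.007, 0.0155, 0.015], [1.4, 1.8, -1.8], 1], [[-0.009, 0.017, 0.0135], [1.0, 1.9, -1.7], 1], [[-0.011, 0.0175, 0.0125], [0.5, 2.1, -1.6], 1], [[-0.013, 0.0175, 0.011], [-0.1, 2.2, -1.6], 1], [[-0.0155, 0.018, 0.0095], [-0.6, 2.1, -1.5], 1]]
[[[-0.0185, 0.0175, 0.0085], [-1.1, 2.0, -1.5], 1], [[0, 0, 0], [0, 0, 0], 1], [[0, 0, 0], [0, 0, 0], 1], [[0, 0, 0], [0, 0, 0], 1], [[0, 0, 0], [0, 0, 0], 1]]
rows 11 minz 0.09306676984896048 end [ 0.4754 -0.3104  0.093 ]
0.001226173073449392 [-2.35353288e-04 -5.32141277e-05 -1.02649014e-04]
```

Emit:
{"name": "step_arm", "arguments": {"steps": [[[-0.001,0.0075,0.021],[3.0,-0.5,-2.6],1],[[-0.0015,0.009,0.0205],[2.8,0,-2.4],1],[[-0.0025,0.011,0.019],[2.6,0.5,-2.3],1],[[-0.0035,0.013,0.018],[2.3,1.0,-2.0],1],[[-0.005,0.0145,0.0165],[1.9,1.4,-2.0],1]]}}

```text
t: 4.47
tool_pos: [0.4732, -0.2171, 0.2079]
orientation: [-0.053, 0.947, 0.006, 0.317]
force: [-0.8, -0.3, 1.1]
width: 1.0
```

Emit:
{"name": "step_arm", "arguments": {"steps": [[[-0.007,0.0155,0.015],[1.4,1.8,-1.8],1],[[-0.009,0.017,0.0135],[1.0,1.9,-1.7],1],[[-0.011,0.0175,0.0125],[0.5,2.1,-1.6],1],[[-0.013,0.0175,0.011],[-0.1,2.2,-1.6],1],[[-0.0155,0.018,0.0095],[-0.6,2.1,-1.5],1]]}}

```text
t: 4.88
tool_pos: [0.4809, -0.2959, 0.117]
orientation: [-0.049, 0.911, 0.073, 0.404]
force: [0.8, 0.1, -0.3]
width: 0.997
```

Emit:
{"name": "step_arm", "arguments": {"steps": [[[-0.0185,0.0175,0.0085],[-1.1,2.0,-1.5],1],[[0,0,0],[0,0,0],1],[[0,0,0],[0,0,0],1],[[0,0,0],[0,0,0],1],[[0,0,0],[0,0,0],1]]}}

```text
t: 5.3
tool_pos: [0.4774, -0.3136, 0.0997]
orientation: [-0.035, 0.903, 0.079, 0.42]
force: [-0.4, 0.4, 1.2]
width: 0.998
```

Run:
```python
from h import *
p,r,s=log();print(p,s["q"].round(3),s["force"]);print(r.as_matrix().round(3))
cm,im,d=shot("wrist","w4")
print(proj(cm,[C+UP*.112,C+UP*.105,C]).round(1))
```

```text
[ 0.47740844 -0.31360866  0.09966534] [-1.1    0.114  2.245  1.189  0.907 -0.549] [-0.43022976  0.41609281  1.16577069]
[[ 0.634  0.172  0.754]
 [ 0.114 -0.985  0.129]
 [ 0.765  0.004 -0.644]]
[[312.3 166.9]
 [312.6 175.1]
 [315.1 254.3]]
```

View pics/w4.png

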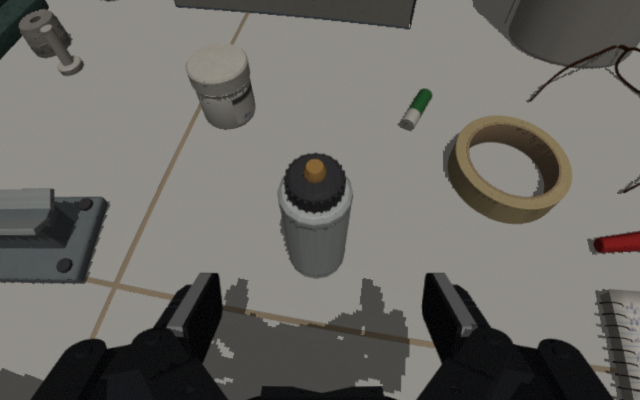

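Run:
```python
from h import *
import kin
cm,im,d=load("w4");print(onz(cm,315.3,167,.112),onz(cm,316,178,.105))
p,r,s=rpose();z=r.as_matrix()[:,2];print(p,z,np.degrees(np.arcsin(-z[2])))
Cn=np.array([.5272,-.3022,0])
Cn=onz(cm,315.3,167,.112)*[1,1,0]
t=Cn+UP*.05+.023*z
print("shift tool",r.inv().apply(t-p))
```

```text
[ 0.5264126  -0.30286772  0.112     ] [ 0.52471164 -0.3034622   0.105     ]
[ 0.47730299 -0.31375811  0.0998211 ] [ 0.75417975  0.12875197 -0.64392222] 40.08491557391226
shift tool [-0.00575156 -0.00250372  0.09352054]
```

Emit:
{"name": "step_arm", "arguments": {"steps": [[[-0.006,-0.0025,0.018],[0,0,0],1],[[0,0,0.025],[0,0,0],1],[[0,0,0.025],[0,0,0],1],[[0,0,0.0175],[0,0,0],1],[[0,0,0.008],[0,0,0],1]]}}

```text
t: 5.77
tool_pos: [0.544, -0.2991, 0.0334]
orientation: [-0.035, 0.903, 0.079, 0.42]
force: [-0.3, -0.4, 0.2]
width: 1.002
```

Emit:
{"name": "step_arm", "arguments": {"steps": [[[0,0,0],[0,0,0],1],[[0,0,0],[0,0,0],0.65],[[0,0,0],[0,0,0],0.55],[[0,0,0],[0,0,0],0.5],[[0,0,0],[0,0,0],0.4]], "squeeze": 70}}

```text
t: 6.18
tool_pos: [0.5424, -0.3007, 0.0346]
orientation: [-0.035, 0.903, 0.078, 0.421]
force: [-0.0, -1.2, -0.4]
width: 0.472
```

Emit:
{"name": "step_arm", "arguments": {"steps": [[[0,0,0],[0,0,0],0.3],[[0,0,0],[0,0,0],0.2],[[0,0,0],[0,0,0],0.2],[[0,0,0],[0,0,0],0.2],[[0,0,0],[0,0,0],0.2]]}}

```text
t: 6.6
tool_pos: [0.5426, -0.3008, 0.0346]
orientation: [-0.035, 0.903, 0.078, 0.421]
force: [-3.4, 1.1, 5.5]
width: 0.472
```

Run:
```python
from h import *
p,r,s=log();print(p,s["q"].round(3),s["force"],s["width"]);print(r.as_matrix().round(3))
cm,im,d=shot("wrist","w5")
```

```text
[ 0.54260012 -0.30080591  0.03456769] [-0.963  0.325  2.158  1.377  0.785 -0.673] [-3.39303351  1.06847914  5.4668179 ] 0.4715387026072985
[[ 0.633  0.17   0.755]
 [ 0.111 -0.985  0.129]
 [ 0.766  0.002 -0.643]]
```

View pics/w5.png

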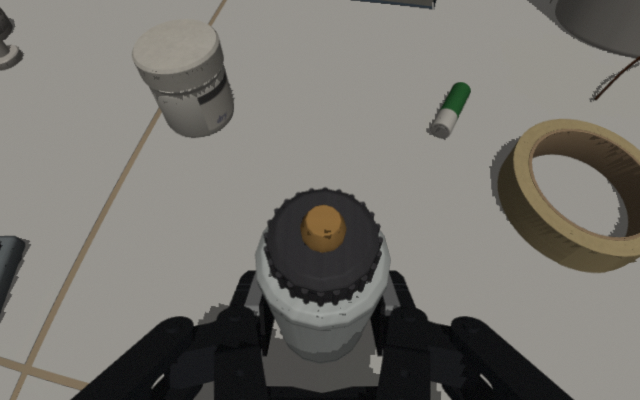

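```bash
cat >> h.py <<'E'
def cart_tool():
    return json.load(open("cart.json"))
def cart_final(lift=0,gap=0.0,drop=0.0):
    d=cart_tool();c=np.array(d["c"]);b=np.array(d["b"])
    yf=np.cross(UP,U)  # final jaw axis, sign chosen below
    _,Q,_=final_pose(40);
    if Q.as_matrix()[:,1]@yf<0:yf=-yf
    Rf,_=R.align_vectors(np.array([-U,yf]),np.array([c,[0,1,0]]),weights=[1000,1])
    base=RM+U*(.046-gap)+UP*(lift-drop)
    return base-Rf.apply(b),Rf
E
python3 - <<'E'
from h import *
import kin
p,r,s=rpose()
h=np.array([.985,.168,0]);h/=np.linalg.norm(h)
base=(p-.0164*h)*[1,1,0];print("base",base)
json.dump(dict(c=r.inv().apply(UP).tolist(),b=r.inv().apply(base-p).tolist()),open("cart.json","w"))
print(open("cart.json").read())
pl=p+UP*.12;ql,c1=kin.ik(pl,r,s["q"])
pf,Rf=cart_final(.10,.005);qf,c2=kin.ik(pf,Rf,[-.55,.2,2,.45,1.4,2.1]);print(ql.round(3),c1,qf.round(3),c2,pf)
print(r.inv().apply(UP)*.12)
pe,re=jplan(ql,qf,.2,pl,r)
n=20
for i in range(0,n+1,4):
    P,Q=kin.fk(ql+(qf-ql)*i/n);b=P+Q.apply(cart_tool()["b"]);t=b+Q.apply(cart_tool()["c"])*.112;print(P.round(3),b.round(3),t.round(3))
print(pe-pf,(re.inv()*Rf).as_rotvec(degrees=True))
E
```

```text
base [ 0.5264311  -0.30357533  0.        ]
{"c": [0.7660150197175725, 0.002482944409476981, -0.6428178782160207], "b": [-0.03702655796404783, -0.00011456049079935263, 0.009662224537238348]}
[-0.963  0.061  2.166  1.15   0.863 -0.34 ] 1.1608967798551321e-30 [-0.58   0.197  1.95   0.478  1.531  2.214] 2.8432041384023984e-24 [ 0.49344588 -0.06589893  0.15360003]
[ 0.0919218   0.00029795 -0.07713815]
[[[0.004, -0.014, 0.0055], [2.8, -0.8, 5.0], 0.2], [[0.002, -0.014, 0.0055], [2.7, -1.2, 5.0], 0.2], [[0.0005, -0.014, 0.0055], [2.5, -1.6, 5.0], 0.2], [[-0.0015, -0.0135, 0.0055], [2.3, -1.8, 5.1], 0.2], [[-0.0025, -0.013, 0.0055], [2.0, -2.2, 5.1], 0.2]]
[[[-0.0045, -0.012, 0.0055], [1.7, -2.5, 5.2], 0.2], [[-0.005, -0.011, 0.0055], [1.3, -2.7, 5.2], 0.2], [[-0.007, -0.0105, 0.005], [1.0, -2.8, 5.2], 0.2], [[-0.0075, -0.009, 0.0055], [0.5, -3.0, 5.3], 0.2], [[-0.008, -0.0075, 0.005], [0.2, -3.0, 5.3], 0.2]]
[[[-0.009, -0.007, 0.005], [-0.2, -3.0, 5.4], 0.2], [[-0.0095, -0.005, 0.0045], [-0.7, -3.0, 5.4], 0.2], [[-0.0095, -0.004, 0.005], [-1.1, -2.9, 5.5], 0.2], [[-0.0095, -0.003, 0.0045], 
[... 368 characters left out ...]
1, -0.4, 6.0], 0.2], [[0, 0, 0], [0, 0, 0], 0.2], [[0, 0, 0], [0, 0, 0], 0.2], [[0, 0, 0], [0, 0, 0], 0.2], [[0, 0, 0], [0, 0, 0], 0.2]]
rows 21 minz 0.1471189860009688 end [ 0.4935 -0.0661  0.1537]
[ 0.543 -0.301  0.155] [ 0.526 -0.304  0.12 ] [ 0.526 -0.304  0.232]
[ 0.555 -0.239  0.152] [ 0.533 -0.228  0.122] [ 0.55  -0.27   0.225]
[ 0.552 -0.182  0.149] [ 0.526 -0.16   0.131] [ 0.561 -0.234  0.208]
[ 0.539 -0.133  0.147] [ 0.513 -0.105  0.145] [ 0.558 -0.199  0.187]
[ 0.518 -0.094  0.148] [ 0.499 -0.063  0.159] [ 0.538 -0.167  0.172]
[ 0.493 -0.066  0.154] [ 0.487 -0.032  0.17 ] [ 0.508 -0.142  0.17 ]
[ 6.24317320e-05 -2.25255334e-04  1.10941297e-04] [-0.01424355  0.03435908 -0.03494862]
```

Emit:
{"name": "step_arm", "arguments": {"steps": [[[0.009,0,-0.0075],[0,0,0],0.2],[[0.016,0,-0.0135],[0,0,0],0.2],[[0.022,0,-0.0185],[0,0,0],0.2],[[0.023,0,-0.0195],[0,0,0],0.2],[[0.022,0,-0.018],[0,0,0],0.2]]}}

```text
t: 7.07
tool_pos: [0.5416, -0.2998, 0.1527]
orientation: [-0.035, 0.904, 0.077, 0.419]
force: [0.3, -0.3, -3.2]
width: 0.47
```

Emit:
{"name": "step_arm", "arguments": {"steps": [[[0.004,-0.014,0.0055],[2.8,-0.8,5.0],0.2],[[0.002,-0.014,0.0055],[2.7,-1.2,5.0],0.2],[[0.0005,-0.014,0.0055],[2.5,-1.6,5.0],0.2],[[-0.0015,-0.0135,0.0055],[2.3,-1.8,5.1],0.2],[[-0.0025,-0.013,0.0055],[2.0,-2.2,5.1],0.2]]}}

```text
t: 7.48
tool_pos: [0.5543, -0.2259, 0.1482]
orientation: [-0.219, 0.916, -0.074, 0.327]
force: [0.5, -0.4, -3.5]
width: 0.471
```

Emit:
{"name": "step_arm", "arguments": {"steps": [[[-0.0045,-0.012,0.0055],[1.7,-2.5,5.2],0.2],[[-0.005,-0.011,0.0055],[1.3,-2.7,5.2],0.2],[[-0.007,-0.0105,0.005],[1.0,-2.8,5.2],0.2],[[-0.0075,-0.009,0.0055],[0.5,-3.0,5.3],0.2],[[-0.008,-0.0075,0.005],[0.2,-3.0,5.3],0.2]]}}

```text
t: 7.9
tool_pos: [0.5478, -0.161, 0.1449]
orientation: [-0.331, 0.9, -0.236, 0.157]
force: [0.4, 1.0, -2.8]
width: 0.471
```

Emit:
{"name": "step_arm", "arguments": {"steps": [[[-0.009,-0.007,0.005],[-0.2,-3.0,5.4],0.2],[[-0.0095,-0.005,0.0045],[-0.7,-3.0,5.4],0.2],[[-0.0095,-0.004,0.005],[-1.1,-2.9,5.5],0.2],[[-0.0095,-0.003,0.0045],[-1.4,-2.7,5.6],0.2],[[-0.0095,-0.001,0.004],[-1.8,-2.5,5.6],0.2]]}}

```text
t: 8.32
tool_pos: [0.527, -0.1087, 0.1446]
orientation: [-0.342, 0.846, -0.406, -0.05]
force: [0.8, 0.4, -3.9]
width: 0.473
```

Emit:
{"name": "step_arm", "arguments": {"steps": [[[-0.0095,-0.0005,0.004],[-2.2,-2.2,5.6],0.2],[[-0.009,0.0005,0.004],[-2.4,-1.9,5.7],0.2],[[-0.009,0.002,0.0035],[-2.7,-1.6,5.8],0.2],[[-0.008,0.0025,0.0035],[-2.8,-1.2,5.8],0.2],[[-0.0075,0.004,0.003],[-3.0,-0.9,5.9],0.2]]}}

```text
t: 8.73
tool_pos: [0.4985, -0.0708, 0.1495]
orientation: [-0.246, 0.749, -0.568, -0.236]
force: [0.0, -0.0, -2.5]
width: 0.471
```

Emit:
{"name": "step_arm", "arguments": {"steps": [[[-0.0065,0.004,0.0025],[-3.1,-0.4,6.0],0.2],[[0,0,0],[0,0,0],0.2],[[0,0,0],[0,0,0],0.2],[[0,0,0],[0,0,0],0.2],[[0,0,0],[0,0,0],0.2]]}}

```text
t: 9.15
tool_pos: [0.4936, -0.0658, 0.152]
orientation: [-0.217, 0.725, -0.597, -0.265]
force: [0.8, 0.1, -3.0]
width: 0.475
```

Run:
```python
from h import *
p,r,s=log();print(p,s["q"].round(3),s["force"],s["width"])
d=cart_tool();print("base",p+r.apply(d["b"]),"axis",r.apply(d["c"]))
pf,Rf=cart_final(.10,.005);print(pf-p,(r.inv()*Rf).as_rotvec(degrees=True))
shot("wrist","w6");shot("side","s6");shot("scene","c6")
cv2.imwrite("pics/c6z.png",cv2.resize(cv2.imread("pics/c6.png")[130:290,240:420],None,fx=4,fy=3.7,interpolation=cv2.INTER_CUBIC))
```

```text
[ 0.49357506 -0.06582621  0.15200884] [-0.58   0.212  1.938  0.478  1.529  2.215] [ 0.84578125  0.09339332 -2.97051558] 0.47489428428498376
base [ 0.4870729  -0.03188307  0.16843818] axis [ 1.89607057e-01 -9.81859684e-01 -8.51009015e-04]
[-1.29177863e-04 -7.27207747e-05  1.59118214e-03] [ 0.0164197   0.04900674 -0.10484427]
```

View pics/w6.png

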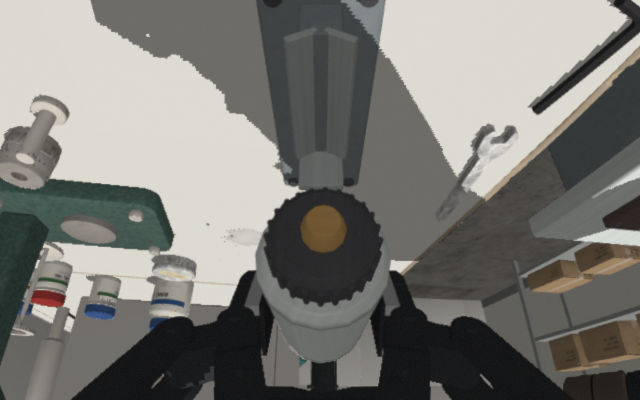

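View pics/c6z.png

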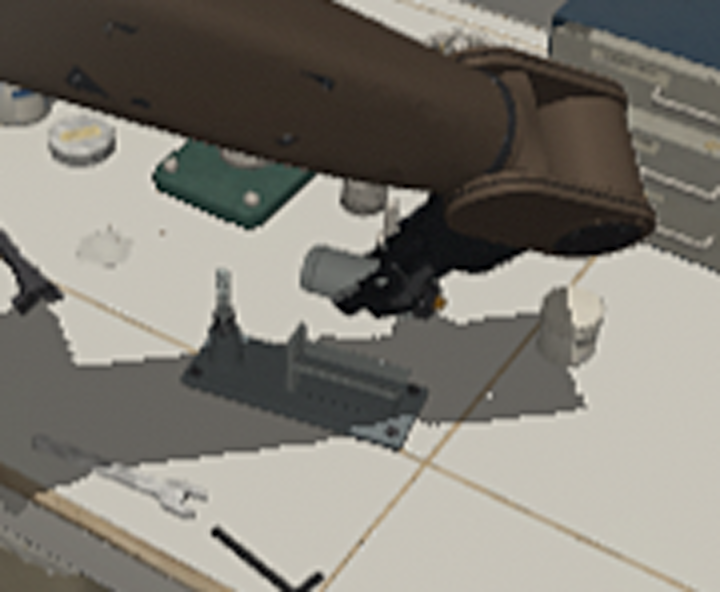

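View pics/s6.png

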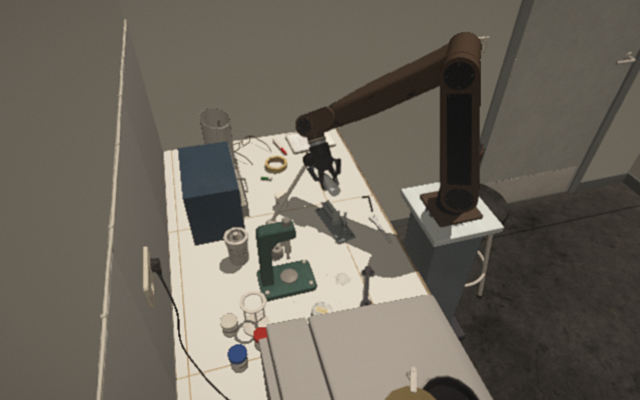

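Run:
```python
from h import *
p,r,s=rpose();print(r.inv().apply(-UP),r.inv().apply(U))
pf,Rf=cart_final(.006,.004)
plan(pf,Rf,.2,n=5)
```

```text
[ 0.64354824 -0.0019306   0.76540312] [-0.76538363 -0.00091505  0.64352954]
[[[0.0118, 0.0, 0.0143], [0.01, 0.01, -0.03], 0.2], [[0.0118, 0.0, 0.0143], [0.0, 0.01, -0.03], 0.2], [[0.0118, 0.0, 0.0143], [0.01, 0.01, -0.03], 0.2], [[0.0118, 0.0001, 0.0143], [0.0, 0.01, -0.02], 0.2], [[0.0117, 0.0, 0.0144], [0.01, 0.01, -0.03], 0.2]]
rows 5 end [ 0.4933 -0.0649  0.0596] 2.5124230869852382e-05
```

Emit:
{"name": "step_arm", "arguments": {"steps": [[[0.012,0,0.0145],[0,0,0],0.2],[[0.014,0,0.017],[0,0,0],0.2],[[0.014,0,0.017],[0,0,0],0.2],[[0.012,0,0.0145],[0,0,0],0.2],[[0.006,0,0.0075],[0,0,0],0.2]]}}

```text
t: 9.72
tool_pos: [0.4922, -0.0641, 0.0589]
orientation: [-0.217, 0.725, -0.598, -0.267]
force: [-0.5, 0.3, -4.1]
width: 0.474
```

Emit:
{"name": "step_arm", "arguments": {"steps": [[[0.0006,0,0.0008],[0,0,0],0.2],[[0,0,0],[0,0,0],0.2],[[0,0,0],[0,0,0],0.2],[[0,0,0],[0,0,0],0.2],[[0,0,0],[0,0,0],0.2]]}}

```text
t: 10.13
tool_pos: [0.494, -0.0648, 0.0611]
orientation: [-0.217, 0.725, -0.597, -0.264]
force: [0.1, 0.3, -3.6]
width: 0.471
```

Run:
```python
from h import *
p,r,s=log();print(p,s["force"],s["width"])
d=cart_tool();print("base",p+r.apply(d["b"]),"gap",(RM+U*.046-p-r.apply(d["b"]))@U)
shot("wrist","w7")
```

```text
[ 0.49395152 -0.06483814  0.06111019] [ 0.08009026  0.2919832  -3.5645375 ] 0.47133407321432524
base [ 0.48743413 -0.03087923  0.07750084] gap 0.004050587402090133
```

View pics/w7.png

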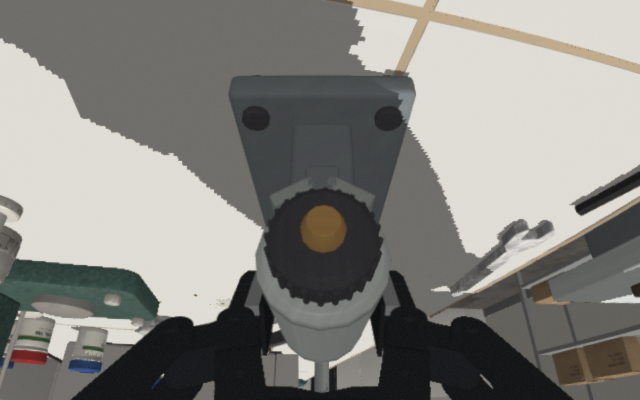

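Emit:
{"name": "step_arm", "arguments": {"steps": [[[0.0013,0,0.0015],[0,0,0],0.2],[[0.0013,0,0.0015],[0,0,0],0.2],[[0.0007,0,0.0008],[0,0,0],0.2],[[0,0,0],[0,0,0],0.2],[[0,0,0],[0,0,0],0.2]]}}

```text
t: 10.6
tool_pos: [0.4941, -0.0645, 0.057]
orientation: [-0.218, 0.725, -0.597, -0.266]
force: [-1.1, -0.1, 5.7]
width: 0.476
```

Emit:
{"name": "step_arm", "arguments": {"steps": [[[0.0007,0,0.0008],[0,0,0],0.2],[[0,0,0],[0,0,0],0.2],[[0.0007,0,0.0008],[0,0,0],0.2],[[0,0,0],[0,0,0],0.2],[[0,0,0],[0,0,0],0.2]]}}

```text
t: 11.02
tool_pos: [0.4941, -0.0645, 0.057]
orientation: [-0.219, 0.725, -0.596, -0.267]
force: [-3.6, -0.7, 14.6]
width: 0.471
```

Emit:
{"name": "step_arm", "arguments": {"steps": [[[-0.0009,0,-0.001],[0,0,0],0.2],[[0,0,0],[0,0,0],0.2],[[-0.0015,0,0.0013],[0,0,0],0.2],[[0,0,0],[0,0,0],0.2],[[0,0,0],[0,0,0],0.2]]}}

```text
t: 11.43
tool_pos: [0.4941, -0.0642, 0.057]
orientation: [-0.217, 0.726, -0.597, -0.264]
force: [-2.4, -5.1, 8.6]
width: 0.47
```

Run:
```python
from h import *
p,r,s=log();print(p,s["force"],s["moment"],s["force"]@U)
d=cart_tool();print("base",p+r.apply(d["b"]),"gap",(RM+U*.046-p-r.apply(d["b"]))@U,r.apply(d["c"]))
shot("wrist","w8")
cv2.imwrite("pics/w8z.png",cv2.resize(cv2.imread("pics/w8.png")[60:360,200:440],None,fx=2.5,fy=2,interpolation=cv2.INTER_CUBIC))
```

```text
[ 0.49409571 -0.06421128  0.05696464] [-2.35541902 -5.13685599  8.57233168] [-0.05305677  0.40754641  0.41782281] -4.592923887368901
base [ 0.48751953 -0.03026779  0.07336376] gap 0.003466693815543245 [ 1.91260848e-01 -9.81539244e-01  2.43047509e-05]
```

View pics/w8z.png

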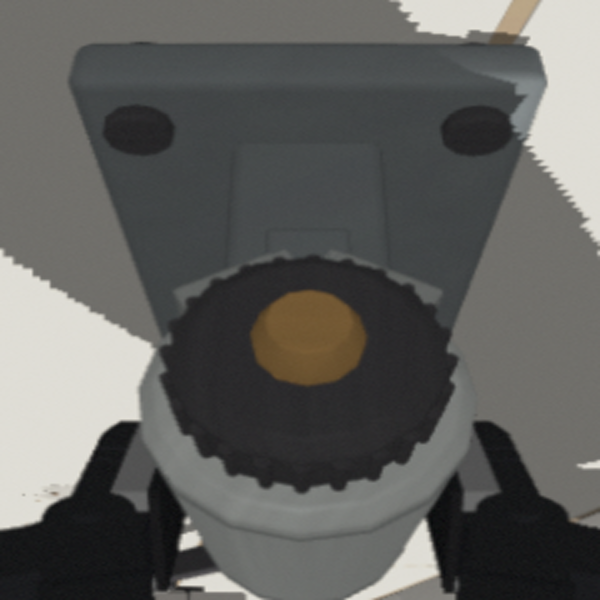

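Emit:
{"name": "step_arm", "arguments": {"steps": [[[-0.0009,0,-0.001],[0,0,0],0.2],[[0,0,0],[0,0,0],0.2],[[-0.0015,0,0.0013],[0,0,0],0.2],[[0,0,0],[0,0,0],0.2],[[0,0,0],[0,0,0],0.2]]}}

```text
t: 11.9
tool_pos: [0.4936, -0.0617, 0.057]
orientation: [-0.217, 0.726, -0.597, -0.264]
force: [-0.4, -5.8, 6.0]
width: 0.468
```

Run:
```python
from h import *
p,r,s=log();print(p,s["force"],s["moment"],s["force"]@U)
d=cart_tool();print("base",p+r.apply(d["b"]),"gap",(RM+U*.046-p-r.apply(d["b"]))@U,r.apply(d["c"]))
```

```text
[ 0.49358944 -0.06165362  0.05698612] [-0.3818371  -5.78746913  5.98403147] [-0.27491468  0.20332078  0.28661217] -5.608125182007291
base [ 0.48705825 -0.02769696  0.07337594] gap 0.0008551536496798712 [ 1.89994958e-01 -9.81785022e-01  2.93020500e-04]
```

Emit:
{"name": "step_arm", "arguments": {"steps": [[[-0.002,0,0.0005],[0,0,0],0.2],[[0,0,0],[0,0,0],0.2],[[-0.0015,0,0.0013],[0,0,0],0.2],[[0,0,0],[0,0,0],0.2],[[0,0,0],[0,0,0],0.2]]}}

```text
t: 12.32
tool_pos: [0.4931, -0.0594, 0.057]
orientation: [-0.216, 0.726, -0.598, -0.262]
force: [0.9, -9.2, 3.7]
width: 0.471
```

Run:
```python
from h import *
p,r,s=log();print(p,s["force"],s["moment"],s["force"]@U)
d=cart_tool();print("base",p+r.apply(d["b"]),"gap",(RM+U*.046-p-r.apply(d["b"]))@U,r.apply(d["c"]))
shot("scene","c9");shot("side","s9")
a=cv2.imread("pics/c9.png")[190:260,270:370];b=cv2.imread("pics/s9.png")[180:250,295:365]
cv2.imwrite("pics/c9z.png",np.hstack([cv2.resize(a,(420,300),interpolation=cv2.INTER_CUBIC),cv2.resize(b,(300,300),interpolation=cv2.INTER_CUBIC)]))
```

```text
[ 0.49313823 -0.05941815  0.05697503] [ 0.90831938 -9.21834195  3.69383954] [-1.08978675 -0.00523289  0.33010804] -9.222031790404866
base [ 0.4865918  -0.02538178  0.07319253] gap -0.0015064205274753642 [ 0.18982789 -0.98180323  0.00527098]
```

View pics/c9z.png

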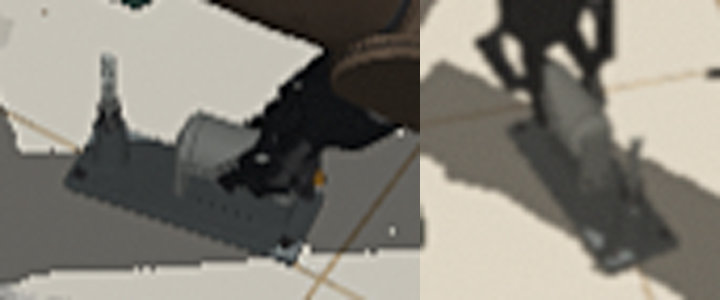

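Emit:
{"name": "step_arm", "arguments": {"steps": [[[-0.0012,0,0.001],[0,0,0],0.2],[[0,0,0],[0,0,0],0.2],[[0,0,0],[0,0,0],0.2],[[0,0,0],[0,0,0],0.2],[[0,0,0],[0,0,0],0.2]]}}

```text
t: 12.83
tool_pos: [0.4932, -0.0594, 0.0569]
orientation: [-0.215, 0.727, -0.598, -0.261]
force: [0.6, -14.8, 3.4]
width: 0.47
```

Run:
```python
from h import *
p,r,s=log();print(p,s["force"],s["moment"],s["force"]@U)
d=cart_tool();print("base",p+r.apply(d["b"]),"gap",(RM+U*.046-p-r.apply(d["b"]))@U,r.apply(d["c"]))
print(r.inv().apply(UP),r.inv().apply(U))
```

```text
[ 0.49317984 -0.05940388  0.05694962] [  0.62221819 -14.75723481   3.35308594] [-1.6039189   0.11153957  0.51358155] -14.604420919094986
base [ 0.4866128  -0.02531517  0.07304843] gap -0.001567800662961341 [ 0.18992025 -0.98176104  0.00869291]
[-6.36136454e-01 -9.07736595e-05 -7.71576570e-01] [-0.77155359 -0.00158944  0.6361177 ]
```

Emit:
{"name": "step_arm", "arguments": {"steps": [[[0.0012,0,-0.001],[0,0,0],0.2],[[0.0004,0,-0.0003],[0,0,0],0.45],[[0,0,0],[0,0,0],0.5],[[0,0,0],[0,0,0],0.55],[[0,0,0],[0,0,0],0.65]], "squeeze": 20}}

```text
t: 13.25
tool_pos: [0.4911, -0.0562, 0.0559]
orientation: [-0.217, 0.725, -0.597, -0.267]
force: [-0.0, -0.2, 1.3]
width: 0.647
```

Emit:
{"name": "step_arm", "arguments": {"steps": [[[0,0,0],[0,0,0],0.8],[[0,0,0],[0,0,0],0.8],[[0,0,0],[0,0,0],0.8],[[0,0,-0.01],[0,0,0],0.8],[[0,0,-0.02],[0,0,0],0.8]]}}

```text
t: 13.67
tool_pos: [0.4939, -0.0747, 0.0783]
orientation: [-0.216, 0.725, -0.597, -0.268]
force: [-0.3, -0.1, -0.0]
width: 0.8
```

Emit:
{"name": "step_arm", "arguments": {"steps": [[[0,0,-0.025],[0,0,0],0.8],[[0,0,-0.03],[0,0,0],0.8],[[0,0,-0.03],[0,0,0],0.8],[[0,0,-0.02],[0,0,0],0.8],[[0,0,0],[0,0,0],0.8]]}}

```text
t: 14.08
tool_pos: [0.5115, -0.1464, 0.1642]
orientation: [-0.217, 0.726, -0.598, -0.261]
force: [0.1, 0.2, -0.7]
width: 0.798
```

Run:
```python
from h import *
p,r,s=log();print(p,s["q"].round(3),s["force"])
shot("wrist","w10");shot("scene","c10")
cv2.imwrite("pics/c10z.png",cv2.resize(cv2.imread("pics/c10.png")[180:270,270:370],None,fx=6,fy=6,interpolation=cv2.INTER_CUBIC))
```

```text
[ 0.51150645 -0.14639859  0.1642484 ] [-0.674  0.295  1.808  0.43   1.597  2.162] [ 0.0522969   0.2337548  -0.68639125]
```

View pics/w10.png

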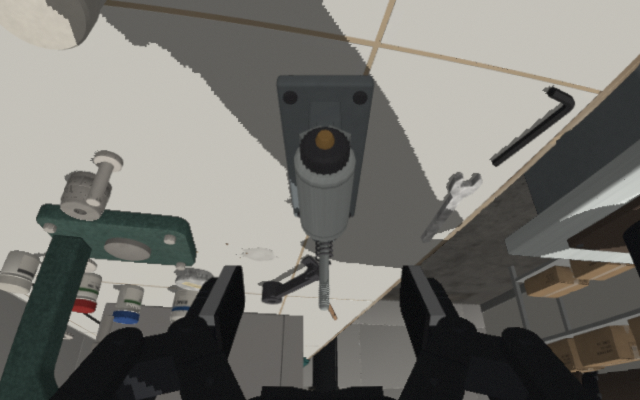

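View pics/c10z.png

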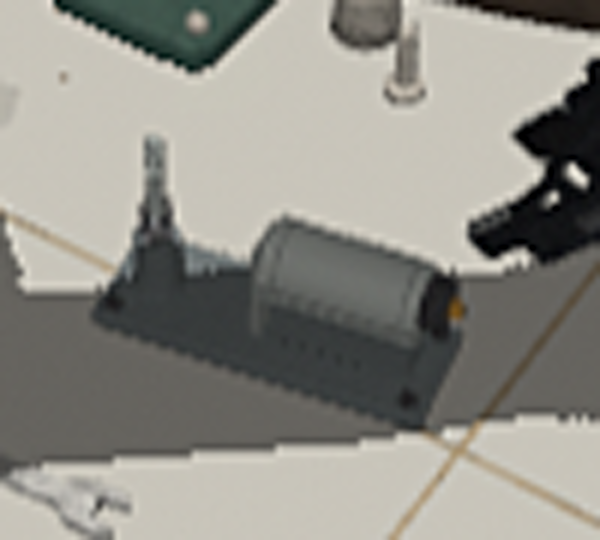

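Run:
```python
from h import *
import kin
p,r,s=rpose();q0=s["q"]
p1=p+np.array([-.04,-.0,.12]);q1,c=kin.ik(p1,r,q0)
print(q1.round(3),c)
q2,c2=kin.ik(np.array([.41,.06,.31]),toolR(-UP,az(62)),[-.15,-.4,2.1,0,1.4,.3]);print(q2.round(3),c2)
plan(p1,r,.8,n=4)
pe,re=jplan(q1,q2,1,p1,r)
for i in range(0,21,4):
    P,Q=kin.fk(q1+(q2-q1)*i/20);print(P.round(3),Q.as_matrix()[:,2].round(2))
```

```text
[-0.715  0.091  1.819  0.417  1.796  2.21 ] 8.975170715487591e-21
[-0.101 -0.375  2.073  0.     1.443  0.388] 3.940453869671767e-21
[[[-0.0207, 0.0099, -0.0217], [0.0, 0.0, 0.0], 0.8], [[-0.0208, 0.0099, -0.0217], [0.0, 0.0, 0.0], 0.8], [[-0.0207, 0.0098, -0.0218], [0.0, 0.0, 0.0], 0.8], [[-0.0208, 0.0099, -0.0217], [0.0, 0.0, 0.0], 0.8], [[0, 0, 0], [0, 0, 0], 0.8]]
rows 4 end [ 0.469  -0.143   0.2801] 4.243852758867295e-05
[[[-0.0095, -0.0015, 0.007], [-1.1, 1.8, -6.0], 1], [[-0.0095, -0.0025, 0.006], [-1.2, 1.6, -6.0], 1], [[-0.0095, -0.003, 0.006], [-1.4, 1.6, -6.0], 1], [[-0.009, -0.0035, 0.0055], [-1.4, 1.5, -6.1], 1], [[-0.009, -0.0045, 0.005], [-1.4, 1.4, -6.1], 1]]
[[[-0.008, -0.0055, 0.0045], [-1.6, 1.2, -6.2], 1], [[-0.0075, -0.006, 0.0045], [-1.6, 1.2, -6.1], 1], [[-0.0075, -0.0065, 0.0035], [-1.6, 1.1, -6.2], 1], [[-0.0065, -0.007, 0.003], [-1.7, 0.9, -6.3], 1], [[-0.0055, -0.0075, 0.003], [-1.8, 0.9, -6.3], 1]]
[[[-0.0055, -0.008, 0.0025], [-1.7, 0.7, -6.2], 1], [[-0.004, -0.0085, 0.002], [-1.8, 0.6, -6.4], 1], [[-0.0035, -0.0085, 0.0015], [-1.9, 0.6, -6.3], 1], [[-0.0025, -0.0085, 0.001], [-1.8, 0.4, -6.4], 1], [[-0.002, -0.009, 0.0005], [-1.8, 0.3, -6.4], 1]]
[[[-0.001, -0.009, 0.0005], [-1.9, 0.2, -6.4], 1], [[0.0, -0.0085, 0.0], [-1.8, 0.1, -6.4], 1], [[0.001, -0.0085, -0.0005], [-1.9, 0.0, -6.4], 1], [[0.0015, -0.0085, -0.0005], [-1.8, -0.1, -6.5], 1], [[0.002, -0.008, -0.001], [-1.8, -0.2, -6.4], 1]]
[[[0.003, -0.0075, -0.0015], [-1.8, -0.3, -6.5], 1], [[0.004, -0.007, -0.002], [-1.8, -0.4, -6.5], 1], [[0, 0, 0], [0, 0, 0], 1], [[0, 0, 0], [0, 0, 0], 1], [[0, 0, 0], [0, 0, 0], 1]]
rows 22 minz 0.2801264063142618 end [0.4101 0.0601 0.3102]
[ 0.469 -0.143  0.28 ] [-0.12  0.63 -0.77]
[ 0.463 -0.093  0.284] [-0.17  0.5  -0.85]
[ 0.453 -0.048  0.289] [-0.18  0.37 -0.91]
[ 0.441 -0.008  0.295] [-0.15  0.23 -0.96]
[0.426 0.028 0.302] [-0.09  0.11 -0.99]
[0.41 0.06 0.31] [ 0.  0. -1.]
```

Emit:
{"name": "step_arm", "arguments": {"steps": [[[-0.0205,0.01,-0.0215],[0,0,0],0.8],[[-0.021,0.01,-0.022],[0,0,0],0.8],[[-0.0205,0.01,-0.0215],[0,0,0],1],[[-0.021,0.01,-0.022],[0,0,0],1],[[-0.0095,-0.0015,0.007],[-1.1,1.8,-6.0],1]]}}

```text
t: 14.6
tool_pos: [0.4676, -0.1322, 0.2841]
orientation: [-0.214, 0.762, -0.559, -0.245]
force: [1.6, -1.0, 1.3]
width: 0.999
```

Emit:
{"name": "step_arm", "arguments": {"steps": [[[-0.0095,-0.0025,0.006],[-1.2,1.6,-6.0],1],[[-0.0095,-0.003,0.006],[-1.4,1.6,-6.0],1],[[-0.009,-0.0035,0.0055],[-1.4,1.5,-6.1],1],[[-0.009,-0.0045,0.005],[-1.4,1.4,-6.1],1],[[-0.008,-0.0055,0.0045],[-1.6,1.2,-6.2],1]]}}

```text
t: 15.02
tool_pos: [0.4585, -0.0737, 0.284]
orientation: [-0.188, 0.908, -0.334, -0.17]
force: [0.4, 0.2, 0.0]
width: 1.0
```

Emit:
{"name": "step_arm", "arguments": {"steps": [[[-0.0075,-0.006,0.0045],[-1.6,1.2,-6.1],1],[[-0.0075,-0.0065,0.0035],[-1.6,1.1,-6.2],1],[[-0.0065,-0.007,0.003],[-1.7,0.9,-6.3],1],[[-0.0055,-0.0075,0.003],[-1.8,0.9,-6.3],1],[[-0.0055,-0.008,0.0025],[-1.7,0.7,-6.2],1]]}}

```text
t: 15.43
tool_pos: [0.4451, -0.0252, 0.2895]
orientation: [-0.145, 0.982, -0.073, -0.1]
force: [0.5, -0.3, -0.7]
width: 0.996
```

Emit:
{"name": "step_arm", "arguments": {"steps": [[[-0.004,-0.0085,0.002],[-1.8,0.6,-6.4],1],[[-0.0035,-0.0085,0.0015],[-1.9,0.6,-6.3],1],[[-0.0025,-0.0085,0.001],[-1.8,0.4,-6.4],1],[[-0.002,-0.009,0.0005],[-1.8,0.3,-6.4],1],[[-0.001,-0.009,0.0005],[-1.9,0.2,-6.4],1]]}}

```text
t: 15.85
tool_pos: [0.4291, 0.0171, 0.2969]
orientation: [-0.086, 0.974, 0.204, -0.044]
force: [-0.1, -1.0, -0.5]
width: 0.998
```

Emit:
{"name": "step_arm", "arguments": {"steps": [[[0,-0.0085,0],[-1.8,0.1,-6.4],1],[[0.001,-0.0085,-0.0005],[-1.9,0,-6.4],1],[[0.0015,-0.0085,-0.0005],[-1.8,-0.1,-6.5],1],[[0.002,-0.008,-0.001],[-1.8,-0.2,-6.4],1],[[0.003,-0.0075,-0.0015],[-1.8,-0.3,-6.5],1]]}}

```text
t: 16.27
tool_pos: [0.4113, 0.0542, 0.3054]
orientation: [-0.016, 0.883, 0.469, -0.007]
force: [-0.2, 0.2, 0.4]
width: 0.998
```

Emit:
{"name": "step_arm", "arguments": {"steps": [[[0.004,-0.007,-0.002],[-1.8,-0.4,-6.5],1],[[0,0,0],[0,0,0],1],[[0,0,0],[0,0,0],1],[[0,0,0],[0,0,0],1],[[0,0,0],[0,0,0],1]]}}

```text
t: 16.68
tool_pos: [0.4093, 0.06, 0.3092]
orientation: [-0.001, 0.857, 0.515, -0.001]
force: [0.2, -0.1, -0.5]
width: 0.999
```

Run:
```python
from h import *
p,r,s=log();print(p,s["q"].round(3),s["force"])
shot("wrist","w11")
```

```text
[0.40928407 0.05998592 0.30921938] [-1.010e-01 -3.770e-01  2.076e+00  1.000e-03  1.446e+00  3.880e-01] [ 0.1920672  -0.12579383 -0.45040687]
```

View pics/w11.png

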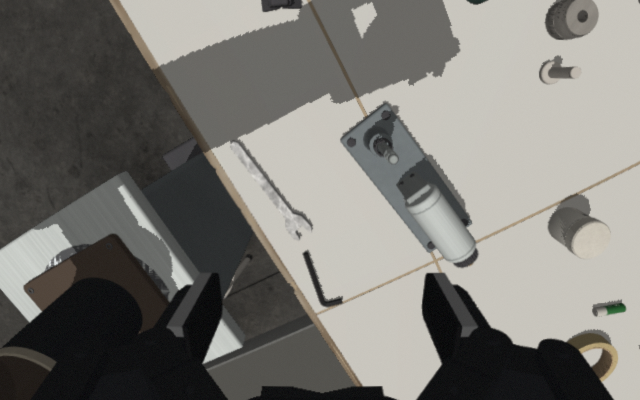

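Run:
```python
from h import *
cm,im,d=load("w11");a=im[:,:,::-1]
cv2.imwrite("pics/w11z.png",cv2.resize(a[95:275,330:490],None,fx=3.7,fy=3.3,interpolation=cv2.INTER_CUBIC))
U0=U;f=lambda xc:RM*[1,1,0]+U*xc
pts=[f(.115)+UP*.13, f(.046)+UP*.076, f(.046)+UP*.07,f(.046)+UP*.091,f(-.045)+UP*.091,f(-.035)+UP*.091]
print(proj(cm,pts).round(1))
```

```text
[[393.8 159.3]
 [420.6 196.5]
 [419.2 194.8]
 [424.2 200.9]
 [467.7 259.5]
 [463.2 253.5]]
```

View pics/w11z.png

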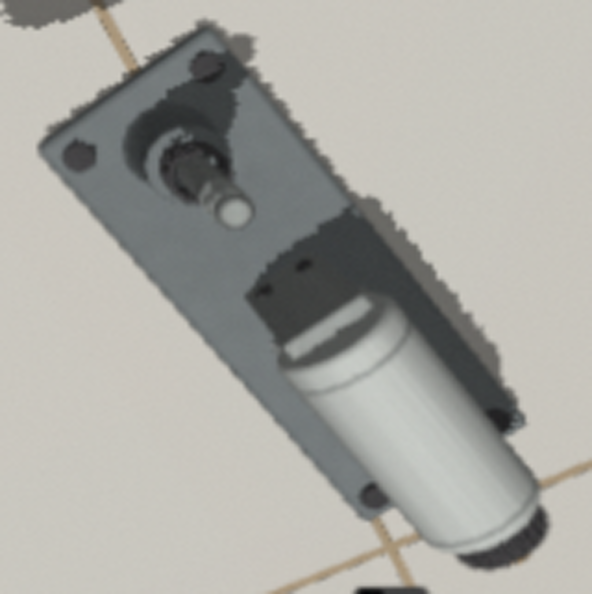

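Run:
```python
from h import *
import kin
cm,im,d=load("w11");W=cloud(cm,d)
P=W.reshape(-1,3);xc=(P-RM)@U;yc=(P-RM)@np.cross(UP,U)
for a,b in((-.04,-.02),(-.02,0),(0,.02),(.02,.04)):
    m=(xc>a)&(xc<b)&(abs(yc)<.03)&(P[:,2]>.08);print(a,P[m,2].max().round(4),np.percentile(P[m,2],90).round(4),yc[m][P[m,2]>np.percentile(P[m,2],70)].mean().round(4))
m=(abs(yc)<.02)&(P[:,2]>.085)&(xc<.08);print("ends",np.percentile(xc[m],[1,99]).round(4))
m=(xc>.2)&(P[:,2]<.01);print("bench",np.median(P[(abs(P[:,2])<.01),2]))
m=(P[:,2]>.115)&(P[:,2]<.14)&(abs(P[:,0]-.47)<.03)&(abs(P[:,1]-.04)<.03);print("stud",P[m].mean(0),P[m].max(0))
p,r,s=rpose()
q2,c=kin.ik(np.array([.43,.25,.27]),toolR(-UP,az(64.5)),[.2,-.3,2.1,0,1.4,.6]);print(q2.round(3),c)
jplan(s["q"],q2,1)
```

```text
-0.04 0.0927 0.0906 0.0004
-0.02 0.092 0.0905 0.0
0 0.0919 0.0905 -0.0003
0.02 0.0926 0.0905 -0.0003
ends [-0.0508  0.0462]
bench -0.0006198764831269465
stud [0.47194173 0.04210086 0.12653707] [0.47756779 0.04610437 0.13222089]
[ 0.322 -0.144  1.96   0.     1.325  0.767] 2.0931353148916073e-25
[[[0.029, -0.006, 0.005], [-0.0, -0.0, -0.4], 1], [[0.0295, -0.0075, 0.006], [-0.1, -0.0, -0.4], 1], [[0.0305, -0.0095, 0.006], [0.0, 0.0, -0.5], 1], [[0.03, -0.0125, 0.007], [-0.0, 0.0, -0.4], 1], [[0.03, -0.015, 0.0075], [-0.0, 0.0, -0.4], 1]]
[[[0.03, -0.0175, 0.008], [-0.1, 0.0, -0.4], 1], [[0, 0, 0], [0, 0, 0], 1], [[0, 0, 0], [0, 0, 0], 1], [[0, 0, 0], [0, 0, 0], 1], [[0, 0, 0], [0, 0, 0], 1]]
rows 6 minz 0.2699999999998406 end [0.4298 0.25   0.2699]
```

Emit:
{"name": "step_arm", "arguments": {"steps": [[[0.029,-0.006,0.005],[0,0,-0.4],1],[[0.0295,-0.0075,0.006],[0,0,-0.4],1],[[0.0305,-0.0095,0.006],[0,0,-0.4],1],[[0.03,-0.0125,0.007],[0,0,-0.4],1],[[0.03,-0.015,0.0075],[0,0,-0.4],1]]}}

```text
t: 17.15
tool_pos: [0.433, 0.2166, 0.2782]
orientation: [-0.0, 0.848, 0.529, -0.0]
force: [0.7, -0.6, 0.3]
width: 1.0
```

Emit:
{"name": "step_arm", "arguments": {"steps": [[[0.03,-0.0175,0.008],[0,0,-0.4],1],[[0,0,0],[0,0,0],1],[[0,0,0],[0,0,0],1],[[0,0,0],[0,0,0],1],[[0,0,0],[0,0,0],1]]}}

```text
t: 17.57
tool_pos: [0.4302, 0.2494, 0.271]
orientation: [-0.0, 0.846, 0.533, -0.0]
force: [-0.3, -0.0, 0.2]
width: 0.996
```

Run:
```python
from h import *
p,r,s=log();print(p,s["q"].round(3),s["force"])
cm,im,d=shot("wrist","w12");a=im[:,:,::-1]
print(proj(cm,[[.507,.37,.034],[.4396,.2346,.032]]))
```

```text
[0.43018151 0.24943538 0.27096109] [ 0.321 -0.144  1.959  0.     1.327  0.768] [-0.34839039 -0.02634498  0.22261728]
[[339.88471352  15.70144434]
 [335.79985249 167.39429641]]
```

View pics/w12.png

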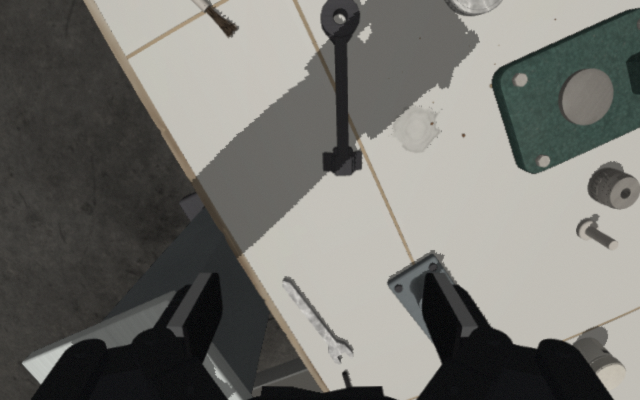

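Run:
```python
from h import *
cm,im,d=load("w12");a=im[:,:,::-1]
b=np.clip(a.astype(float)*2,0,255).astype(np.uint8)
cv2.imwrite("pics/w12z.png",cv2.resize(b[0:185,300:385],None,fx=5,fy=3.2,interpolation=cv2.INTER_CUBIC))
g=im.max(2)
for v in range(45,150,10):
    row=np.where(g[v,325:365]<75)[0]+325;print(v,row.min() if len(row) else 0,row.max() if len(row) else 0,g[v,325:365:3])
```

```text
45 334 346 [107 108 107  69  34  34  34  51 105 105 106 107 105 105]
55 335 346 [106 106 107  85  33  34  35  49 106 107 107 107 106 106]
65 335 347 [ 78 105 106 100  34  35  34  39 106 105 105 106 105 106]
75 335 347 [107  83  87 102  32  36  33  39 106 105 106 105 105 106]
85 335 347 [105 106 100  80  35  37  32  36 105 105 106 106 105 106]
95 336 347 [106 105 106 103  34  33  34  32 107 104 105 106 105 105]
105 336 347 [107 105 106 104  34  31  36  36 104 106 104 106 106 105]
115 336 348 [107 105 106 105  35  32  34  35  92 106 105 105 106 106]
125 336 347 [106 105 105 105  41  34  35  32  99  87 106 104 105 105]
135 337 348 [104 105 104 105  45  32  33  34  96 106  87  93 162 196]
145 337 348 [106 105 106 102  49  34  33  34  90 104 157 184 162 194]
```

View pics/w12z.png

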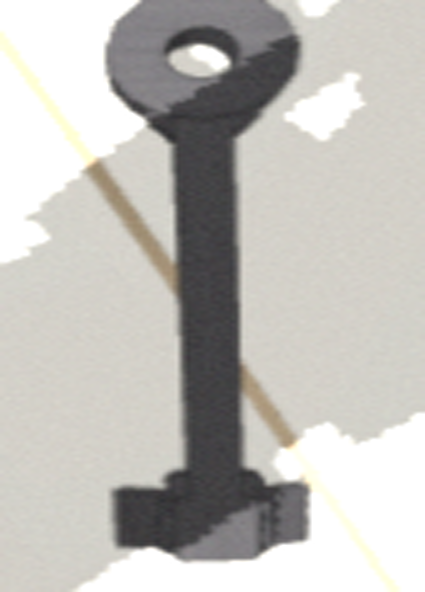

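Run:
```python
from h import *
cm,im,d=load("w12")
hub=onz(cm,340.2,17.8,.034);r1=onz(cm,340.5,50,.031);r2=onz(cm,342.6,140,.031);sf=onz(cm,300+215/5,558/3.2,.032)
for n,a,b in(("rib",r1,r2),("hub-r2",hub,r2),("hub-sf",hub,sf)):
    v=b-a;print(n,np.degrees(np.arctan2(v[1],v[0])),np.linalg.norm(v[:2]))
print(hub,sf)
D=az(-115.6)
print("bal from hub",hub+.047*D,"from saddle end",sf-(.161-.047)*D)
W=cloud(cm,d);P=W.reshape(-1,3)
for D in (az(-115.6),):
    N=np.cross(UP,D);t=(P-hub)@D;n=(P-hub)@N
    m=(P[:,2]>.02)&(P[:,2]<.045)&(t>.03)&(t<.13)&(abs(n)<.02)
    print(len(P[m]),np.polyfit(t[m],n[m],1),np.median(P[m,2]))
    m=(P[:,2]>.022)&(P[:,2]<.045)&(t>-.04)&(t<.2)&(abs(n)<.03);print("ext",np.percentile(t[m],[.5,99.5]))
```

```text
rib -113.36076736634874 0.0902505288424948
hub-r2 -113.52447392973862 0.11968634157526047
hub-sf -113.6404310944343 0.15726289892712936
[0.5064754  0.36814775 0.034     ] [0.44341368 0.22408236 0.032     ]
bal from hub [0.48616737 0.32576162 0.034     ] from saddle end [0.49267145 0.32689127 0.032     ]
1198 [ 0.03502947 -0.00030534] 0.03159188376332325
ext [-0.01600555  0.15698536]
```

Run:
```python
from h import *
plan([.488,.3262,.14],toolR(-UP,az(66.5)),.6)
```

```text
[[[0.0189, 0.0038, 0.0262], [-0.01, -0.0, -0.43], 0.6], [[0.0188, 0.0039, 0.0262], [-0.01, -0.0, -0.43], 0.6], [[0.0188, 0.004, 0.0262], [-0.0, -0.01, -0.43], 0.6], [[0.0188, 0.0042, 0.0263], [-0.01, -0.0, -0.43], 0.6], [[0.0187, 0.0044, 0.0262], [-0.0, -0.01, -0.43], 0.6]]
rows 5 end [0.488  0.3262 0.14  ] 4.4806520357321133e-05
```

Emit:
{"name": "step_arm", "arguments": {"steps": [[[0.019,0.004,0.026],[0,0,-0.4],0.6],[[0.019,0.004,0.026],[0,0,-0.4],0.6],[[0.019,0.004,0.026],[0,0,-0.4],0.6],[[0.0185,0.004,0.027],[0,0,-0.5],0.6],[[0.0185,0.0045,0.026],[0,0,-0.4],0.6]]}}

```text
t: 18.03
tool_pos: [0.4887, 0.3268, 0.1391]
orientation: [-0.0, 0.836, 0.548, 0.0]
force: [0.2, -0.4, -0.2]
width: 0.598
```

Emit:
{"name": "step_arm", "arguments": {"steps": [[[0,0,0],[0,0,0],0.6],[[0,0,0],[0,0,0],0.6],[[0,0,0],[0,0,0],0.6],[[0,0,0],[0,0,0],0.6],[[0,0,0],[0,0,0],0.6]]}}

```text
t: 18.45
tool_pos: [0.4884, 0.3271, 0.1425]
orientation: [-0.0, 0.836, 0.548, 0.002]
force: [-1.0, -0.1, -1.2]
width: 0.598
```

Run:
```python
from h import *
p,r,s=log();print(p,s["q"].round(3),s["force"],r.as_matrix()[:,0])
cm,im,d=shot("wrist","w13");a=im[:,:,::-1]
cv2.imwrite("pics/w13.png",np.clip(a.astype(float)*1.8,0,255).astype(np.uint8))
W=cloud(cm,d);P=W.reshape(-1,3);hub=np.array([.5065,.3681,0]);D=az(-113.5);N=np.cross(UP,D);t=(P-hub)@D;n=(P-hub)@N
m=(P[:,2]>.028)&(P[:,2]<.045)&(abs(n)<.03)&(abs(t)<.03);print("hub",len(P[m]),np.median(P[m,2]),cv2.minEnclosingCircle(P[m][:,:2].astype(np.float32)))
m=(P[:,2]>.02)&(P[:,2]<.045)&(t>.03)&(t<.13)&(abs(n)<.02);print("rib",m.sum(),np.polyfit(t[m],n[m],1))
```

```text
[0.48841945 0.32707748 0.14254074] [4.170e-01 1.830e-01 1.871e+00 1.000e-03 1.084e+00 8.270e-01] [-0.98758708 -0.09350447 -1.21820449] [0.39835056 0.91722731 0.00330018]
hub 2414 0.03352141261935079 ((0.5040813684463501, 0.36421796679496765), 0.025868909433484077)
rib 1874 [ 0.00411919 -0.00060183]
```

View pics/w13.png

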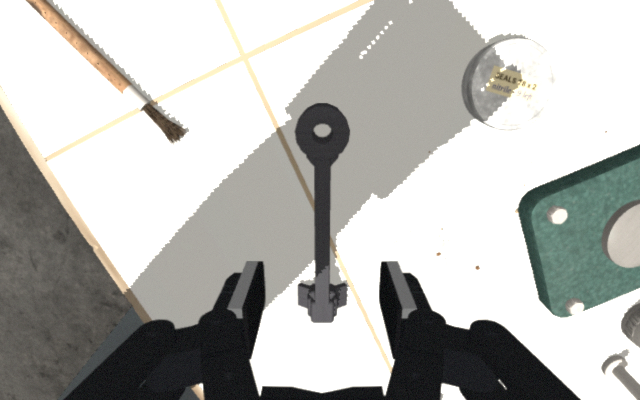

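Run:
```python
from h import *
cm,im,d=load("w13")
a=np.clip(im[:,:,::-1].astype(float)*2.2,0,255).astype(np.uint8)
cv2.imwrite("pics/w13z.png",np.hstack([cv2.resize(a[95:175,285:360],(525,560),interpolation=cv2.INTER_CUBIC)]))
h=onz(cm,322.5,130.5,.034);print(h)
for v in (170,200,230,260,280):
    g=im[v,300:345].max(1);row=np.where(g<45)[0]+300;print(v,row.min(),row.max(),onz(cm,(row.min()+row.max())/2,v,.032))
P=onz(cm,322,320,.032);print(P,np.linalg.norm(P[:2]-h[:2]))
```

```text
[0.50830905 0.3716707  0.034     ]
170 315 329 [0.49658241 0.34549699 0.032     ]
200 315 329 [0.48746611 0.32448028 0.032     ]
230 315 329 [0.47781598 0.30223233 0.032     ]
260 316 328 [0.46754946 0.27856272 0.032     ]Traceback (most recent call last):
  File "<stdin>", line 7, in <module>
    return umr_minimum(a, axis, None, out, keepdims, initial, where)
ValueError: zero-size array to reduction operation minimum which has no identity
```

View pics/w13z.png

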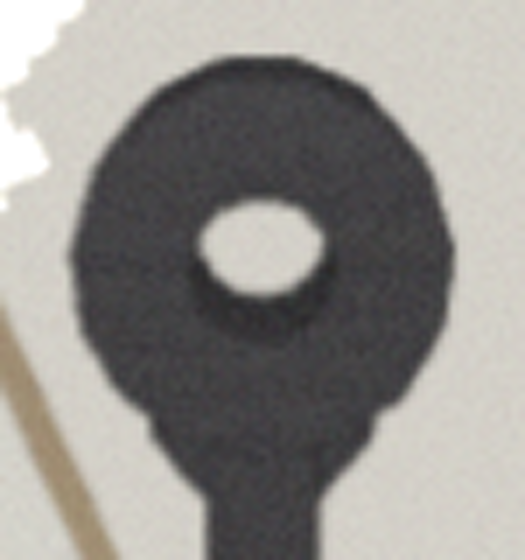

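Run:
```python
from h import *
cm,im,d=load("w13")
h=onz(cm,322.4,133.6,.034);print(h)
h2=onz(cm,285+262/7,95+(55+460)/2/7,.034);print("outer",h2)
for v in (170,230,260): pass
r1=np.array([.49658,.3455]);r2=np.array([.46755,.27856]);v=r2-r1;print(np.degrees(np.arctan2(v[1],v[0])))
P=onz(cm,322,320,.032);print(P,np.linalg.norm(P[:2]-h[:2]))
D=az(-113.5);b=h+.047*D;print("bal",b, "from end",P-.1145*D)
p,r,s=rpose();print(r.inv().apply(b-p))
```

```text
[0.50739124 0.36972759 0.034     ]
outer [0.50790983 0.37087423 0.034     ]
-113.44502467172843
[0.44475257 0.22600218 0.032     ] 0.15678200358934088
bal [0.48865003 0.32662577 0.034     ] from end [0.49040934 0.33100556 0.032     ]
[-0.00064565  0.00041229  0.10824435]
```

Emit:
{"name": "step_arm", "arguments": {"steps": [[[-0.0005,0,0.028],[0,0,0],0.6],[[0,0,0.032],[0,0,0],0.6],[[0,0,0.03],[0,0,0],0.6],[[0,0,0.02],[0,0,0],0.5],[[0,0,0.01],[0,0,0],0.5]]}}

```text
t: 18.92
tool_pos: [0.4854, 0.3259, 0.0176]
orientation: [-0.001, 0.836, 0.549, -0.002]
force: [1.0, -0.0, -0.3]
width: 0.499
```

Emit:
{"name": "step_arm", "arguments": {"steps": [[[0,0,0.004],[0,0,0],0.5],[[0,0,0.002],[0,0,0],0.5],[[0,0,0],[0,0,0],0.5],[[0,0,0],[0,0,0],0.5],[[0,0,0],[0,0,0],0.5]]}}

```text
t: 19.33
tool_pos: [0.4883, 0.3275, 0.0155]
orientation: [-0.0, 0.836, 0.549, 0.001]
force: [0.1, -0.7, 0.2]
width: 0.5
```

Run:
```python
from h import *
p,r,s=log();print(p,s["force"],r.as_matrix().round(4))
```

```text
[0.48826052 0.32746897 0.01547342] [ 0.12841115 -0.72001222  0.17546238] [[ 0.3975  0.9176  0.0018]
 [ 0.9176 -0.3975  0.0018]
 [ 0.0024  0.001  -1.    ]]
```

Emit:
{"name": "step_arm", "arguments": {"steps": [[[-0.0008,0,0.005],[0,0,0],0.5],[[0,0,0.0035],[0,0,0],0.5],[[0,0,0],[0,0,0],0.4],[[0,0,0],[0,0,0],0.3],[[0,0,0],[0,0,0],0.25]], "squeeze": 40}}

```text
t: 19.75
tool_pos: [0.4866, 0.3261, 0.005]
orientation: [-0.001, 0.836, 0.549, -0.0]
force: [0.7, -0.2, 0.4]
width: 0.251
```

Run:
```python
from h import *
p,r,s=log();print(p,s["force"],s["width"])
cm,im,d=shot("wrist","w14");a=im[:,:,::-1]
cv2.imwrite("pics/w14.png",np.clip(a.astype(float)*1.8,0,255).astype(np.uint8))
```

```text
[0.48664211 0.32612611 0.00504042] [ 0.70618019 -0.15636139  0.42206711] 0.2505439078671665
```

View pics/w14.png

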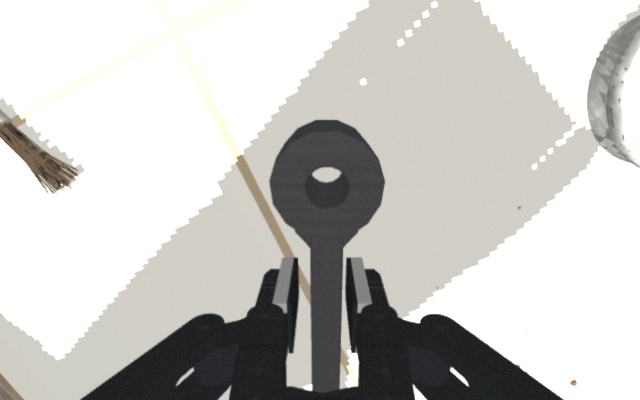

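Run:
```python
from h import *
cm,im,d=load("w14")
p,r,s=rpose();print(p,s["width"])
h=onz(cm,326.5,187,.034);print(h,r.inv().apply(h-p))
print(onz(cm,326.3,(120+250)/2,.034))
```

```text
[0.48672426 0.32618843 0.00515195] 0.24948800599887802
[0.507308   0.37038179 0.034     ] [ 0.04873303  0.00128588 -0.02885119]
[0.50751768 0.37103901 0.034     ]
```

Emit:
{"name": "step_arm", "arguments": {"steps": [[[0.0016,0.0013,-0.0005],[0,0,0],0.25],[[0,0,0],[0,0,0],0.25],[[0,0,0],[0,0,0],0.15],[[0,0,0],[0,0,0],0.0],[[0,0,0],[0,0,0],0.0]], "squeeze": 60}}

```text
t: 20.22
tool_pos: [0.489, 0.3272, 0.0061]
orientation: [-0.0, 0.836, 0.549, 0.0]
force: [0.6, 0.1, 1.7]
width: 0.128
```

Emit:
{"name": "step_arm", "arguments": {"steps": [[[0,0,0],[0,0,0],0],[[0,0,0],[0,0,0],0],[[0,0,0],[0,0,0],0],[[0,0,0],[0,0,0],0],[[0,0,0],[0,0,0],0]], "squeeze": 110}}

```text
t: 20.63
tool_pos: [0.4891, 0.3273, 0.0062]
orientation: [-0.0, 0.836, 0.549, 0.0]
force: [0.6, -0.7, 2.6]
width: 0.117
```

Emit:
{"name": "step_arm", "arguments": {"steps": [[[0,0,-0.004],[0,0,0],0],[[0,0,-0.008],[0,0,0],0],[[0,0,-0.012],[0,0,0],0],[[0,0,-0.008],[0,0,0],0],[[0,0,0],[0,0,0],0]]}}

```text
t: 21.05
tool_pos: [0.4899, 0.3278, 0.0401]
orientation: [-0.0, 0.836, 0.549, 0.002]
force: [0.7, 1.3, -5.9]
width: 0.119
```

Emit:
{"name": "step_arm", "arguments": {"steps": [[[0,0,0],[0,0,0],0],[[0,0,0],[0,0,0],0],[[0,0,0],[0,0,0],0],[[0,0,0],[0,0,0],0],[[0,0,0],[0,0,0],0]]}}

```text
t: 21.47
tool_pos: [0.4882, 0.3269, 0.0372]
orientation: [-0.001, 0.836, 0.549, -0.001]
force: [0.0, 0.0, -5.8]
width: 0.118
```

Run:
```python
from h import *
p,r,s=log();print(p,s["force"],s["moment"],s["width"],r.as_matrix().round(4))
cm,im,d=shot("wrist","w15");a=im[:,:,::-1]
cv2.imwrite("pics/w15.png",np.clip(a.astype(float)*1.8,0,255).astype(np.uint8))
```

```text
[0.48824492 0.32693435 0.03716891] [ 0.01264544  0.00736114 -5.75500319] [-0.00712389  0.04245811  0.03280436] 0.11776048125064888 [[ 3.975e-01  9.176e-01 -2.000e-03]
 [ 9.176e-01 -3.975e-01  1.000e-04]
 [-7.000e-04 -1.900e-03 -1.000e+00]]
```

View pics/w15.png

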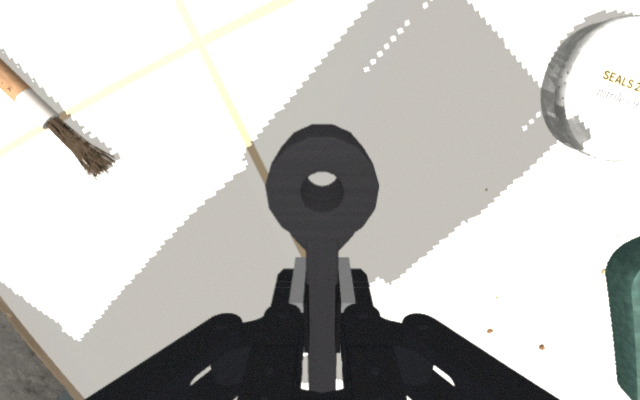

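```bash
cat >> h.py <<'E'
def hubfit(tag,p,r,u0,v0):
    """tool-frame hub centre + tilt of hub top & rib from depth"""
    cm,im,d=load(tag);W=cloud(cm,d);P=r.inv().apply((W.reshape(-1,3)-p)).reshape(W.shape)
    Q=P.reshape(-1,3);rr=np.hypot(Q[:,0]-.047,Q[:,1])
    m=(rr>.0085)&(rr<.0175)&(abs(Q[:,2]+.029)<.008)
    A=np.c_[Q[m,:2],np.ones(m.sum())];s=np.linalg.lstsq(A,Q[m,2],rcond=None)[0]
    print("hub top n",m.sum(),"slope deg x,y",np.degrees(np.arctan(s[:2])).round(2),"z at hub",(s@[.047,0,1]).round(4),"rms",(A@s-Q[m,2]).std().round(4))
    m=(Q[:,0]>.012)&(Q[:,0]<.03)&(abs(Q[:,1])<.004)&(abs(Q[:,2]+.028)<.01);print("rib z",np.median(Q[m,2]) if m.any() else None)
E
python3 - <<'E'
from h import *
p,r,s=rpose();hubfit("w15",p,r,322,190)
cm,im,d=load("w15");print(r.inv().apply(onz(cm,321.8,190,p[2]+.0285)-p))
l=[json.loads(x) for x in open("log.txt")]
o=l[-3][2];hubfit("w14",np.array([.48672,.32619,.00515]),R.from_quat([o[1],o[2],o[3],o[0]]),0,0)
E
```

```text
hub top n 6260 slope deg x,y [-0.08 -0.  ] z at hub -0.0274 rms 0.0006
rib z -0.025519812982511277
[ 0.04760751 -0.0002632  -0.02852878]
hub top n 6111 slope deg x,y [-0.09 -0.  ] z at hub -0.0284 rms 0.0006
rib z -0.02651160716078411
```

Run:
```python
from h import *
p,r,s=rpose()
pl=np.array([p[0],p[1],.235]);rl=toolR(-UP,az(66.5))
plan(pl,r,0,n=10)
plan([.4814,-.0051,.235],toolR(-UP,az(101)),0,n=20,p=pl,r=r)
```

```text
[[[-0.0, -0.0, -0.0198], [0.0, 0.0, 0.0], 0], [[-0.0, -0.0, -0.0198], [0.0, 0.0, 0.0], 0], [[-0.0, -0.0, -0.0198], [0.0, 0.0, 0.0], 0], [[-0.0, -0.0001, -0.0198], [0.0, 0.0, 0.0], 0], [[-0.0, -0.0, -0.0198], [0.0, 0.0, 0.0], 0]]
[[[-0.0, -0.0001, -0.0198], [0.0, 0.0, 0.0], 0], [[-0.0, -0.0, -0.0197], [0.0, 0.0, 0.0], 0], [[-0.0, -0.0001, -0.0198], [0.0, 0.0, 0.0], 0], [[-0.0001, -0.0, -0.0197], [0.0, 0.0, 0.0], 0], [[-0.0, -0.0001, -0.0198], [0.0, 0.0, 0.0], 0]]
rows 10 end [0.4883 0.327  0.235 ] 3.921814155441461e-05
[[[-0.0154, 0.0063, -0.0], [-0.01, 0.0, -1.72], 0], [[-0.0156, 0.0058, -0.0], [-0.01, 0.0, -1.72], 0], [[-0.0157, 0.0054, -0.0], [-0.01, 0.0, -1.72], 0], [[-0.0159, 0.0049, 0.0], [-0.0, 0.0, -1.72], 0], [[-0.016, 0.0044, 0.0], [-0.01, 0.0, -1.72], 0]]
[[[-0.0161, 0.0039, 0.0], [-0.0, 0.0, -1.72], 0], [[-0.0162, 0.0034, 0.0], [-0.01, 0.0, -1.72], 0], [[-0.0163, 0.0029, 0.0], [-0.0, 0.0, -1.72], 0], [[-0.0164, 0.0024, 0.0], [-0.01, 0.0, -1.72], 0], [[-0.0165, 0.002, 0.0], [-0.0, 0.0, -1.72], 0]]
[[[-0.0166, 0.0015, 0.0], [-0.01, 0.0, -1.72], 0], [[-0.0166, 0.001, 0.0], [-0.0, 0.0, -1.72], 0], [[-0.0166, 0.0005, 0.0], [-0.01, 0.0, -1.72], 0], [[-0.0166, -0.0001, 0.0], [-0.0, 0.0, -1.72], 0], [[-0.0166, -0.0005, 0.0], [-0.01, 0.0, -1.72], 0]]
[[[-0.0166, -0.0011, 0.0], [-0.0, 0.0, -1.72], 0], [[-0.0165, -0.0015, 0.0], [-0.01, 0.0, -1.73], 0], [[-0.0165, -0.002, 0.0], [-0.0, 0.0, -1.72], 0], [[-0.0164, -0.0026, 0.0], [-0.01, 0.0, -1.73], 0], [[-0.0163, -0.003, 0.0], [-0.0, 0.01, -1.72], 0]]
rows 20 end [ 0.4814 -0.0051  0.235 ] 3.9847225805751674e-05
```

Emit:
{"name": "step_arm", "arguments": {"steps": [[[0,0,-0.012],[0,0,0],0],[[0,0,-0.02],[0,0,0],0],[[0,0,-0.022],[0,0,0],0],[[0,0,-0.022],[0,0,0],0],[[0,0,-0.022],[0,0,0],0]]}}

```text
t: 21.93
tool_pos: [0.4886, 0.327, 0.1375]
orientation: [-0.0, 0.836, 0.549, -0.0]
force: [0.6, 0.3, -6.3]
width: 0.12
```

Emit:
{"name": "step_arm", "arguments": {"steps": [[[0,0,-0.022],[0,0,0],0],[[0,0,-0.022],[0,0,0],0],[[0,0,-0.022],[0,0,0],0],[[0,0,-0.02],[0,0,0],0],[[0,0,-0.014],[0,0,0],0]]}}

```text
t: 22.35
tool_pos: [0.4893, 0.3273, 0.2393]
orientation: [-0.0, 0.836, 0.549, 0.002]
force: [0.3, 0.5, -5.4]
width: 0.122
```

Emit:
{"name": "step_arm", "arguments": {"steps": [[[-0.0155,0.0065,0],[0,0,-1.7],0],[[-0.0155,0.006,0],[0,0,-1.7],0],[[-0.0155,0.0055,0],[0,0,-1.7],0],[[-0.016,0.005,0],[0,0,-1.7],0],[[-0.016,0.0045,0],[0,0,-1.8],0]]}}

```text
t: 22.77
tool_pos: [0.4873, 0.243, 0.2364]
orientation: [-0.0, 0.792, 0.611, -0.0]
force: [1.3, -0.4, -6.8]
width: 0.115
```

Emit:
{"name": "step_arm", "arguments": {"steps": [[[-0.016,0.004,0],[0,0,-1.7],0],[[-0.016,0.0035,0],[0,0,-1.7],0],[[-0.0165,0.003,0],[0,0,-1.7],0],[[-0.0165,0.0025,0],[0,0,-1.7],0],[[-0.0165,0.002,0],[0,0,-1.8],0]]}}

```text
t: 23.18
tool_pos: [0.4859, 0.16, 0.2364]
orientation: [-0.0, 0.744, 0.668, -0.0]
force: [0.6, 0.3, -6.8]
width: 0.119
```

Emit:
{"name": "step_arm", "arguments": {"steps": [[[-0.0165,0.0015,0],[0,0,-1.7],0],[[-0.0165,0.001,0],[0,0,-1.7],0],[[-0.0165,0.0005,0],[0,0,-1.7],0],[[-0.0165,0,0],[0,0,-1.7],0],[[-0.0165,-0.0005,0],[0,0,-1.8],0]]}}

```text
t: 23.6
tool_pos: [0.4844, 0.0775, 0.2364]
orientation: [-0.0, 0.692, 0.722, 0.0]
force: [0.4, 1.0, -5.5]
width: 0.117
```

Emit:
{"name": "step_arm", "arguments": {"steps": [[[-0.0165,-0.001,0],[0,0,-1.7],0],[[-0.0165,-0.0015,0],[0,0,-1.7],0],[[-0.0165,-0.002,0],[0,0,-1.7],0],[[-0.0165,-0.0025,0],[0,0,-1.7],0],[[-0.0165,-0.003,0],[0,0,-1.8],0]]}}

```text
t: 24.02
tool_pos: [0.4828, -0.0057, 0.2364]
orientation: [-0.0, 0.636, 0.772, 0.0]
force: [0.1, 0.0, -5.2]
width: 0.115
```

Emit:
{"name": "step_arm", "arguments": {"steps": [[[0,0,0],[0,0,0],0],[[0,0,0],[0,0,0],0],[[0,0,0],[0,0,0],0],[[0,0,0],[0,0,0],0],[[0,0,0],[0,0,0],0]]}}

```text
t: 24.43
tool_pos: [0.4831, -0.0042, 0.2357]
orientation: [-0.001, 0.636, 0.772, -0.0]
force: [-0.0, -1.0, -5.5]
width: 0.118
```

Run:
```python
from h import *
p,r,s=log();print(p,s["force"],s["moment"],s["width"],r.as_matrix().round(4))
cm,im,d=shot("wrist","w16");a=im[:,:,::-1]
hubfit("w16",p,r,0,0)
t=np.array([.4814,-.0051,.1562]);print((r.inv()).apply(t-p),(r.inv()*toolR(-UP,az(101))).as_rotvec(degrees=True))
shot("scene","c16");shot("side","s16")
```

```text
[ 0.48305715 -0.0042476   0.2356599 ] [-0.0256516  -0.96591077 -5.54040558] [ 0.02563532 -0.03600873  0.02358401] 0.11795209522553049 [[-1.913e-01  9.815e-01 -1.000e-03]
 [ 9.815e-01  1.913e-01  7.000e-04]
 [ 9.000e-04 -9.000e-04 -1.000e+00]]
hub top n 6216 slope deg x,y [-0.07  0.05] z at hub -0.0275 rms 0.0006
rib z -0.025524192677095648
[-0.00058892 -0.00172149  0.07946093] [-0.04912037 -0.04990306  0.02712313]
```

View pics/w16.png

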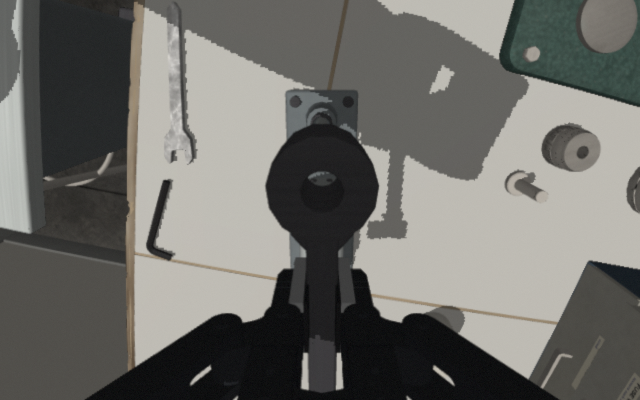

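View pics/c16.png

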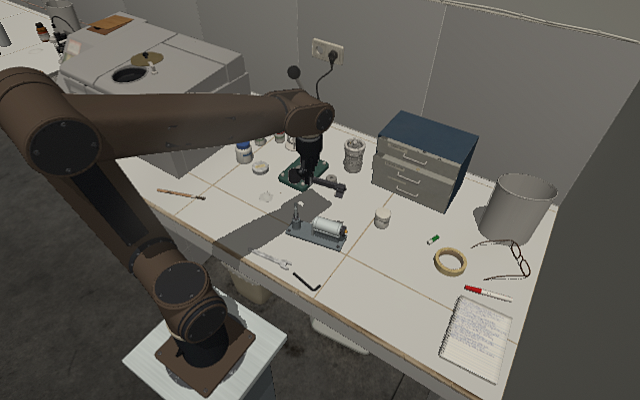

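Emit:
{"name": "step_arm", "arguments": {"steps": [[[-0.0006,-0.0017,0.012],[0,0,0],0],[[0,0,0.018],[0,0,0],0],[[0,0,0.018],[0,0,0],0],[[0,0,0.015],[0,0,0],0],[[0,0,0.008],[0,0,0],0]]}}

```text
t: 25.0
tool_pos: [0.4797, -0.0054, 0.1612]
orientation: [-0.003, 0.636, 0.772, -0.001]
force: [-0.4, 0.7, -6.7]
width: 0.12
```

Emit:
{"name": "step_arm", "arguments": {"steps": [[[0,0,0.003],[0,0,0],0],[[0,0,0],[0,0,0],0],[[0,0,0],[0,0,0],0],[[0,0,0],[0,0,0],0],[[0,0,0],[0,0,0],0]]}}

```text
t: 25.42
tool_pos: [0.4823, -0.006, 0.1628]
orientation: [0.0, 0.636, 0.772, 0.0]
force: [-0.1, 0.2, -5.1]
width: 0.115
```

Run:
```python
from h import *
p,r,s=log();print(p,s["force"])
cm,im,d=shot("wrist","w17");a=im[:,:,::-1]
cv2.imwrite("pics/w17.png",np.clip(a.astype(float)*1.8,0,255).astype(np.uint8))
t=np.array([.4814,-.0051,.1562]);print((r.inv()).apply(t-p),(r.inv()*toolR(-UP,az(101))).as_rotvec(degrees=True))
B=p+r.apply([.0473,0,.0062]);print("bore",B,proj(cm,[B,B+UP*.034,[.4724,.0413,.13]]))
shot("scene","c17");shot("side","s17")
A=cv2.imread("pics/c17.png")[170:260,270:370];Bm=cv2.imread("pics/s17.png")[160:250,285:385]
cv2.imwrite("pics/cs17.png",np.hstack([cv2.resize(x,(390,351),interpolation=cv2.INTER_CUBIC) for x in(A,Bm)]))
```

```text
[ 0.48234148 -0.00600086  0.16277524] [-0.13280009  0.15437295 -5.07264387]
[ 0.00106549 -0.00076077  0.00657402] [ 0.07066126  0.01565785 -0.02000442]
bore [0.47334026 0.04043304 0.15656233] [[324.19071345 167.49659661]
 [324.96233607 191.50578851]
 [322.2507795  152.76474089]]
```

View pics/w17.png

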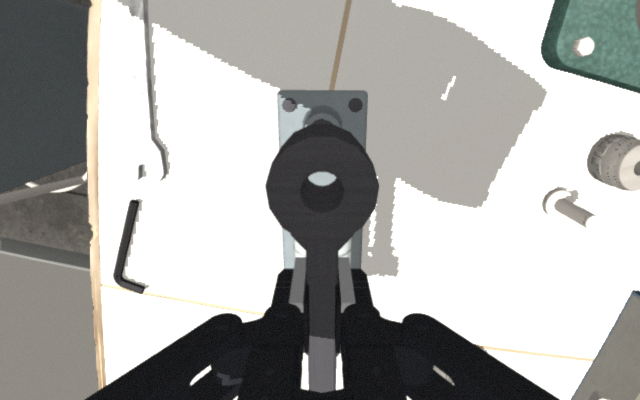

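View pics/cs17.png

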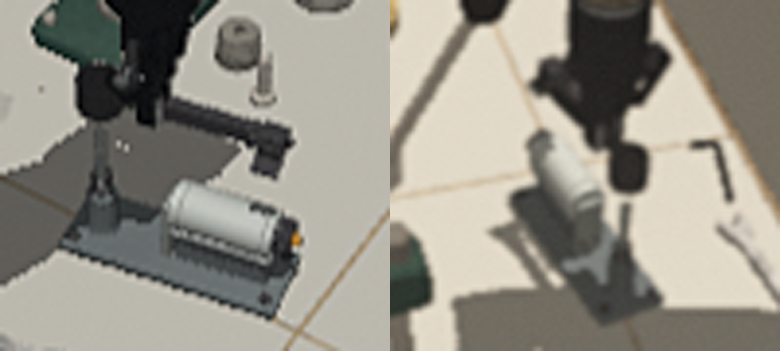

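Emit:
{"name": "step_arm", "arguments": {"steps": [[[0.001,-0.0007,0.0045],[0,0,0],0],[[0,0,0.002],[0,0,0],0],[[0,0,0],[0,0,0],0],[[0,0,0],[0,0,0],0],[[0,0,0],[0,0,0],0]]}}

```text
t: 25.98
tool_pos: [0.4806, -0.005, 0.1549]
orientation: [-0.001, 0.636, 0.772, -0.0]
force: [-0.4, -0.2, -6.0]
width: 0.114
```

Emit:
{"name": "step_arm", "arguments": {"steps": [[[0,0,0],[0,0,0],0],[[0,0,0],[0,0,0],0],[[0,0,0],[0,0,0],0],[[0,0,0],[0,0,0],0],[[0,0,0],[0,0,0],0]]}}

```text
t: 26.4
tool_pos: [0.4807, -0.005, 0.1551]
orientation: [-0.001, 0.636, 0.771, -0.0]
force: [-0.4, 0.2, -6.1]
width: 0.116
```

Run:
```python
from h import *
for k in range(3):
    p,r,s=log();cm,im,d=shot("wrist",f"w18{k}");p2,r2,s2=rpose();print(p.round(4),s["joint_velocities"].round(3))
    Tt=np.eye(4);Tt[:3,:3]=r.as_matrix();Tt[:3,3]=p;print("cam in tool",(np.linalg.inv(Tt)@np.array(cm["T"]))[:3,3].round(4))
t=np.array([.4814,-.0051,.1562]);print((r.inv()).apply(t-p),(r.inv()*toolR(-UP,az(101))).as_rotvec(degrees=True))
a=im[:,:,::-1];cv2.imwrite("pics/w18z.png",cv2.resize(np.clip(a.astype(float)*2.2,0,255).astype(np.uint8)[80:270,250:400],None,fx=4,fy=3.1,interpolation=cv2.INTER_CUBIC))
B=p+r.apply([.0473,0,.0062]);print("bore",B,proj(cm,[B,B+UP*.034,[.4724,.0413,.13],[.4724,.0413,.12]]).round(1))
hubfit("w182",p,r,0,0)
```

```text
[ 0.4807 -0.005   0.1551] [ 0.     0.001  0.    -0.001  0.001 -0.   ]
cam in tool [ 0.0832 -0.001  -0.1424]
[ 0.4806 -0.005   0.1551] [-0.001  0.001  0.001  0.    -0.001 -0.   ]
cam in tool [ 0.0832 -0.001  -0.1424]
[ 0.4806 -0.005   0.1551] [ 0.     0.002  0.001  0.001 -0.     0.   ]
cam in tool [ 0.0832 -0.001  -0.1424]
[-0.00026437  0.00072422 -0.00113979] [-0.05294562 -0.03967749 -0.02286078]
bore [0.47162434 0.04145988 0.14889382] [[324.2 167.5]
 [324.7 191.4]
 [325.5 158.8]
 [325.3 154.5]]
hub top n 6191 slope deg x,y [-0.07  0.04] z at hub -0.0275 rms 0.0006
rib z -0.025595675226389766
```

View pics/w18z.png

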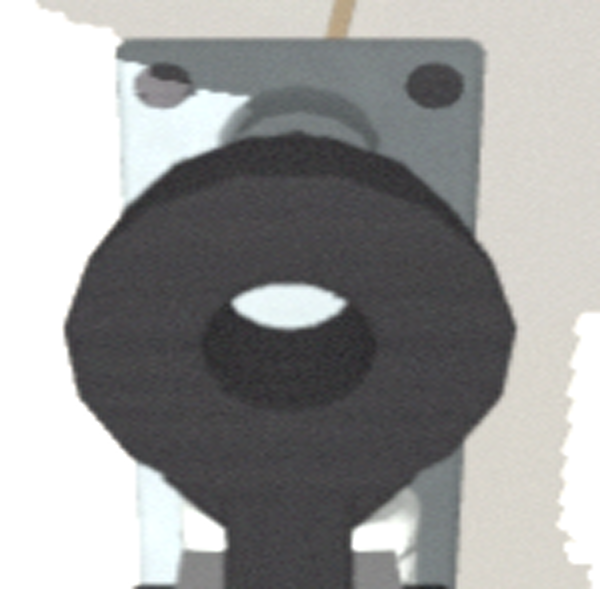

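Run:
```python
from h import *
cm,im,d=load("w182");p,r,s=rpose()
f=lambda x,y,z:r.inv().apply(onz(cm,250+x/4,80+y/3.1,z)-p)
print("hub",f(289,347,.1489+.034),f(290,347,.1829))
b=[f(162,86,.016),f(435,86,.016)];print("bolts",b,np.mean(b,0))
c=[f(118,200,.014),f(480,200,.014)];print("plate edges",c)
print("left edge",f(117,60,.014),f(133,450,.014),"right",f(484,60,.014),f(462,450,.014))
print("boss",f(300,120,.054))
# scene / side: predicted px
cs=camera_model("scene");ci=camera_model("side")
B=p+r.apply([.0473,0,.0062])
for c in(cs,ci):print(proj(c,[B,[.4724,.0413,.13],B+UP*.034]).round(1))
```

```text
hub [ 0.04711125 -0.00084271 -0.02781337] [ 0.04711129 -0.00075909 -0.02781345]
bolts [array([ 0.06207076, -0.02492434,  0.13912118]), array([0.06210025, 0.02727984, 0.13906993])] [0.06208551 0.00117775 0.13909555]
plate edges [array([ 0.0333933 , -0.03456739,  0.14111   ]), array([0.03343361, 0.03730015, 0.14103945])]
left edge [ 0.06825253 -0.0335664   0.14113411] [-0.03586283 -0.03394572  0.14105952] right [0.06829686 0.03669258 0.14106515] [-0.03582493  0.036429    0.14099044]
boss [0.0577264  0.00114882 0.10109241]
[[294.4 199.2]
 [294.7 203.2]
 [294.1 191.5]]
[[345.9 207.5]
 [345.4 211.4]
 [346.4 200.5]]
```

Emit:
{"name": "step_arm", "arguments": {"steps": [[[-0.0003,0.0008,-0.0006],[0,0,0],0],[[0,0.0008,-0.0005],[0,0,0],0],[[0,0,0],[0,0,0],0],[[0,0,0],[0,0,0],0],[[0,0,0],[0,0,0],0]]}}

```text
t: 26.97
tool_pos: [0.4823, -0.0049, 0.1561]
orientation: [-0.001, 0.636, 0.772, -0.0]
force: [0.0, -0.5, -5.6]
width: 0.12
```

Emit:
{"name": "step_arm", "arguments": {"steps": [[[0,0,0],[0,0,0],0],[[0,0,0],[0,0,0],0],[[0,0,0],[0,0,0],0],[[0,0,0],[0,0,0],0],[[0,0,0],[0,0,0],0]]}}

```text
t: 27.38
tool_pos: [0.4823, -0.0049, 0.1561]
orientation: [-0.001, 0.636, 0.772, -0.0]
force: [1.0, 0.3, -5.7]
width: 0.12
```

Run:
```python
from h import *
p,r,s=log();print(p.round(4),s["joint_velocities"].round(3),s["force"])
cm,im,d=shot("wrist","w19")
B=p+r.apply([.0473,0,.0062]);print("bore",B,np.degrees(np.arctan2(*r.as_matrix()[1::-1,0])))
for n in("scene","side"):
    c,i,d=shot(n,n+"19");print(n,proj(c,[B,B+UP*.034,[.4728,.0411,.13],[.4728,.0411,.06]]).round(1))
A=cv2.imread("pics/scene19.png")[180:240,270:330];Bm=cv2.imread("pics/side19.png")[190:250,320:380]
cv2.imwrite("pics/cs19.png",np.hstack([cv2.resize(x,(400,400),interpolation=cv2.INTER_CUBIC) for x in(A,Bm)]))
```

```text
[ 0.4823 -0.0049  0.1561] [ 0.001  0.    -0.001  0.     0.001 -0.001] [ 0.97467271  0.26203988 -5.69036966]
bore [0.47323452 0.04149766 0.14995944] 100.97942819949117
scene [[294.6 198.6]
 [294.4 190.9]
 [294.8 203.2]
 [295.4 217.8]]
side [[345.5 207.4]
 [346.  200.4]
 [345.3 211.3]
 [344.4 225. ]]
```

View pics/cs19.png

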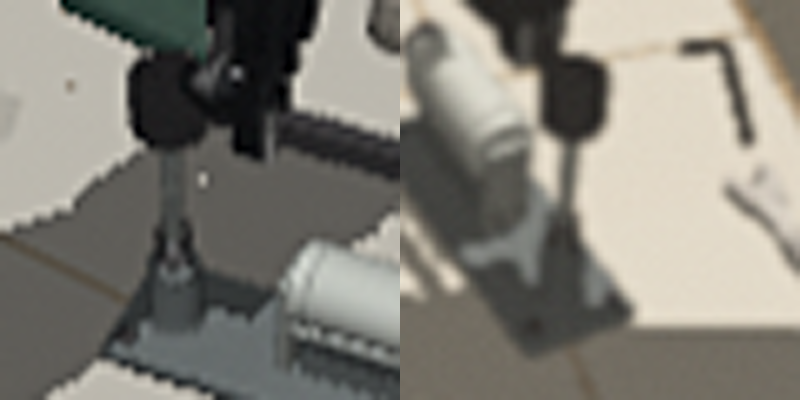

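Run:
```python
from h import *
p,r,s=rpose();hubfit("w19",p,r,0,0);print(p,s["force"],s["width"])
print(manip.finish_job())
```

```text
hub top n 6199 slope deg x,y [-0.15  0.04] z at hub -0.0275 rms 0.0006
rib z -0.0255793523356157
[ 0.4822431 -0.004957   0.1561265] [ 0.14847941 -0.18862474 -5.83541912] 0.11663475102416745
the job is handed in; nothing more can be done
None
```

The cartridge is lying in the V rail with its base against the end stop and its capped end out over the open end, and I have let go of it. The arm finished holding the clamp arm by its balance point over the stud, and the job is handed in, after roughly 27.5 s of the 72 s.

**Cartridge:**
- I pushed it along the rail until the stop pushed back with about 15 N, then released it.
- Afterwards the depth camera showed it level, with its top line at about 91 mm and its base at x ≈ 46 mm.

**Clamp arm:**
- **Level and alignment:** It is level to about 0.2° and lined up with the cradle to within about 0.1°.
- **Height and contact:** Its underside is about 150 mm up, 20 mm above the stud tip. It was at rest, and the tool force showed only its own weight, about 0.6 kg.
- **Centring:** The calibrated positions put the hole within about 1 mm of the stud axis.

**Disagreements:**
- The wrist camera showed a sideways bias of roughly 0.5–1 mm. I corrected for it with a 1.6 mm sideways shift, and the coarse scene and side views then agreed to about 1 mm.
- The cartridge met the V about 3 mm higher than my estimate from the grip. Its resting height still came out right.
- The clamp arm measured about 4 mm short of its stated length, so I placed it by its hub.

I kept clear of the tin, the white pot and the blue-capped jar, but did not re-measure their positions at the end.

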